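# Set and lock the sprung plate of a collet fixture

### The job

Take the red-handled tamper from its rubber pad and, holding it square to the sloping brass plate, press the plate gently down until it bottoms out level, fully home, then stand the tamper back upright on its pad. After that, put the blue square key fully into the lock beside the plate, turn it clockwise as far as it goes and let go, leaving it in the lock. Press the plate only with the tamper, never let it cant over, and leave the two collets and the drill chuck where they are.

Things in the scene. Friction and masses are not known exactly. Their poses are not given: they have to be found in the camera images.
- tamper_mid (a point): Tamper, 95 mm tall: round steel foot 50 mm diameter and 14 mm thick, thin 16 mm neck, and on top a red square grip 24 x 24 mm, from 47 to 95 mm above the flat underside (grip centre 71 mm above the underside). This point is on its axis half-way up, 47.5 mm above the underside (so 23.5 mm below the grip centre). z: up its axis; x and y: square to the grip's flats. About 0.32 kg. It starts standing on the pad.
- tamper: The same tamper; origin at the centre of its flat underside, axes as tamper_mid.
- pad: Fixed round black rubber pad, 80 mm diameter, 6 mm thick, where the tamper starts and must stand again. Origin at the centre of its underside, on the bench.
- rim (a point): Centre of the round well (68 mm diameter) in the grey sloping top of the fixture, at the level of that top surface, 85 mm above the bench. z: square out of the slope, 30 degrees from vertical, leaning to the fixture's -x side (roughly to the robot). The sloping top is 120 mm (up the slope, x) by 110 mm (y). The tamper's foot fits into the well with 9 mm to spare all round.
- plate_top (a point): Centre of the upper face of the sprung brass plate (62 mm diameter) in the well; z: square out of the plate. At the start it stands 4 mm proud of the sloping top; fully home it lies 8 mm below it. It also rocks a little on springs (about 3 N m per radian) if pushed off-centre or askew.
- plate: The same brass plate; origin and axes as plate_top.
- plate_press (a joint): How far the plate is pressed in, in m: 0 at the start, 0.012 fully home on its stop. A spring (2 N rising to 5 N) and a friction brake (8 N) resist: it yields at about 10 N, needs about 13 N near the bottom, and the brake keeps it where it is left, so a part-way press stays part-way.
- fixture: The whole fixed fixture: base 150 x 215 x 12 mm, sloping plate seat, and the lock block on its +y side (60 x 60 mm, top 47 mm above the bench, centre 105 mm to +y of the seat's centre). Origin on the bench under the well's centre; z up.
- socket (a point): Centre of the lock's square hole at its mouth, on the top of the brass lock barrel, 6 mm below the lock block's top (41 mm above the bench) in a 40 mm round recess. Hole 15 x 15 mm, 16 mm deep, 3 mm chamfer. x and y: square to the hole's sides, turning with the barrel; z up. A red mark on the barrel lies at its +x side.
- lock (a joint): Lock barrel angle in rad: grows clockwise seen from above; at the start 0 to 0.25, stop at 1.1. Slight friction (0.04 N m), stays where it is left. The key has about 0.30 rad of play in the hole, either way, so it must be turned that much further than the barrel.
- key_mid (a point): Key, 68 mm tall: square steel shank 12 x 12 mm and 38 mm long, a 20 mm round collar 4 mm thick, and on top a flat blue bow 40 mm (x) by 12 mm (y) by 26 mm high (bow centre 55 mm above the tip). This point is on its axis half-way up, 34 mm above the tip of the shank (21 mm below the bow's centre). z: up its axis; x: along the bow's width. 0.08 kg. It starts upright in the key block. Fully in the lock its tip is 16 mm below the hole's mouth.
- key: The same key; origin at the tip of the shank, axes as key_mid.
- key_block: Fixed wooden block 64 x 64 x 30 mm with a 16 mm square hole 22 mm deep that holds the key. Origin at the centre of its underside.
- collet_a: Bystander: brown steel collet ring, 64 mm diameter, 30 mm tall; origin at its underside.
- collet_b: Bystander: brown steel collet ring, 48 mm diameter, 34 mm tall; origin at its underside.
- chuck: Bystander: bright steel drill chuck standing on end, 44 mm diameter, 66 mm tall; origin at its underside.
Mind the look-alikes: they are no part of the job. What is shaped like the tamper but orange or turquoise is not meant.

How it is judged:
By the outcome, as a careful person would: the job done as asked, in the order asked, and still so for the second after the job is handed in, with the robot touching nothing.
It also fails if it takes over 72 s, if anything falls off the work surface, if the arm or the gripper's body presses on something with over 40 N, if the wrist force passes 120 N, or if a joint passes its speed limit or range.

### The arm

A 7-joint arm with a two-finger parallel gripper is mounted at the origin on the work surface. World frame = base frame: x ahead of the robot, y to its left, z up, the work surface at z = 0. Lengths are in m, angles in rad, forces in N, time in s.
With the tool pointing down it reaches from about 0.425 to 1.025 m from the base axis. Payload 9.4 kg.
Tool frame: the origin (TCP) lies at the very end of the fingers, on their centre line; the grasp point (between the pads) lies 19 mm behind it (robot.grip_point_offset is the x of the grasp point in the tool frame, in m); x points along the fingers, z is the direction in which the jaws open and shut, and the axes are right-handed (so a half turn about x gives the same grasp; the last joint's range is limited). The gripper opens to 85 mm and grips with 20 to 120 N. Pads are 22 mm wide; open, the fingers measure 114 mm over their backs; the gripper's body (76 mm by 85 mm) begins 54 mm behind the grasp point. The pads swing forward as they close: fully open they stand 13 mm farther back than shut.
Start: joints at [1.217, 0.599, -0.003, 1.599, 0.002, 0.943, -0.08], TCP at [0.198, -0.697, 0.193] pointing down, gripper open.
Joint ranges: [-2.57, 2.57], [-0.35, 1.97], [-1.29, 1.29], [0.11, 2.56], [-1.05, 4.19], [0.11, 1.86], [-2.63, 2.63]. Speed limits (rad/s): [2.22, 2.22, 3.01, 3.01, 3.14, 3.14, 3.14].

### API

Orientations are given as a unit quaternion [w, x, y, z].
In Python, from bench import robot gives the robot as it stands. The module is installed in compiled form; this text tells all that it offers.
- The arm moves only by the tool play_rows, never from a script. Its argument "targets" is a list of rows, each a list of 3 entries, a list of its own where there are three numbers: the shift along the tool's x, y, z in units of 25 mm (1.0 is 25 mm), then the turn, a rotation vector about the tool's x, y, z in units of 6 degrees (1.0 is 6 degrees), then the gripper's target within -1 to 1 (fully open at 1, half-way at 0, shut at -1). A call has 1 to 10 rows; each row shifts and turns the commanded pose from where the row before left it, along the tool's axes as they then stand; what a row does not reach is not made up. A row lasts 1/8 s, in which the tool goes at most 62.5 mm and 10.7 degrees, less where a joint would pass 70% of its speed; a pose out of reach is approached as far as the arm can. A call is refused whole if a number of a shift passes 1 or a number of a turn 1, either way. A call with a gripper value outside its range is refused whole. The fingers move at their own pace and stop on an object; the grip force is fixed at half the most. Time passes only in rows, so rows that do not move let the fingers close. It gives the time, the measured TCP pose, the force and the opening at its end, in the units of the state.
- robot.read_state(): the state, without advancing time (a new reading comes with each control period).
- robot.camera(name): name is "scene" or "top" or "wrist"; returns a dict with "image" (400x640x3 uint8, blue, green, red), "fx", "fy", "cx", "cy" (pixels), "view" (4x4, takes a point from world to camera coordinates). Camera axes: x right, y down, z forward; pixel columns grow to the right and rows downward; lengths in m; the calibration is good to about 2 mm. The wrist camera is an equidistant fisheye: a pixel r from the principal point sees the ray r / f radians off the axis. A picture is of the moment at which its call begins. There is no depth.
- robot.close_job(): hands the job in, once; it reports no verdict.
The state is a dict: "time_s": time; "q": joint angles; "joint_velocities": joint speeds; "joint_torque": joint torques, N m; "tool_pos": TCP position; "eef_rot": TCP orientation; "force": force on the tool from outside, world axes, zero at the start; "torque": the same for the moment, N m; "grip_width": opening from 0.0 (shut) to 1.0 (fully open).
Only numpy, scipy, OpenCV 4.12 (cv2) and the standard library are available. Lean on these libraries where they do the work, as an engineer would, in place of code of your own. Each camera call takes 0.05 s, during which the arm holds its last target.

## Working session

There is one attempt and no reset: what is moved stays moved. The work goes in short steps, Python scripts to look and compute and a tool call to move; the robot and the scene stay as the last step left them, time stands still between calls to the robot, and variables do not carry over. Pictures are saved under pics/ and viewed, and the job is handed in when it is done.

Besides the shell and the picture viewer there is one more tool, called as name([rows], argument=value, ...), one row to a line, values as JSON. play_rows: Moves the arm, as the interface text tells. Its arguments: {"type":"object","properties":{"targets":{"type":"array"}},"required":["targets"]}

```bash
mkdir -p pics; ls; cat > h.py <<'E'
import numpy as np, cv2
from bench import robot
def snap(n,f):
    c=robot.camera(n); cv2.imwrite('pics/'+f,c['image']); np.savez('pics/'+f+'.npz',**{k:np.array(v) for k,v in c.items()}); return c
E
python3 - <<'E'
from h import *
print(robot.read_state())
for n in ['scene','top','wrist']:
    c=snap(n,n+'0.png'); print(n,c['fx'],c['fy'],c['cx'],c['cy'],np.round(c['view'],4).tolist())
E
```

```text
pics
{'time_s': 0.0, 'q': array([ 1.21731885,  0.60013103, -0.00252459,  1.6001654 ,  0.00177929,
        0.94288117, -0.07978837]), 'joint_velocities': array([-0.00017325, -0.00170058, -0.0012074 , -0.00082876, -0.00014041,
        0.00182057, -0.00025924]), 'joint_torque': array([-1.63387140e-03, -7.76469040e+01,  1.56459164e+00, -2.58016616e+01,
        1.23858990e-02,  8.99791892e-03, -3.99140944e-06]), 'tool_pos': array([ 0.19793389, -0.69688943,  0.19260031]), 'eef_rot': array([ 0.56372808,  0.42653083,  0.56467672, -0.42593698]), 'force': array([ 0.11223642,  0.15431054, -0.22849195]), 'torque': array([ 0.04659785,  0.00544008, -0.02647326]), 'grip_width': 1.0003299055973243}
scene 405.3022073508206 405.3022073508206 315.50866431914847 191.9451872905197 [[-0.7543, 0.6564, -0.0146, 0.4504], [0.4955, 0.5545, -0.6686, -0.2244], [-0.4307, -0.5116, -0.7435, 1.2544], [0.0, 0.0, 0.0, 1.0]]
top 424.9140800877733 424.9140800877733 322.79896390626806 201.79694242459263 [[-0.0264, -0.9996, -0.0027, 0.0002], [-0.9923, 0.0265, -0.1209, 0.597], [0.1209, -0.0005, -0.9927, 1.1606], [0.0, 0.0, 0.0, 1.0]]
wrist 309.70691628693146 309.70691628693146 321.19732676611585 202.19724263202633 [[0.2736, -0.9618, -0.0016, -0.7251], [-0.9119, -0.2599, 0.3178, -0.0415], [-0.3061, -0.0855, -0.9482, 0.3813], [0.0, 0.0, 0.0, 1.0]]
```

View pics/scene0.png

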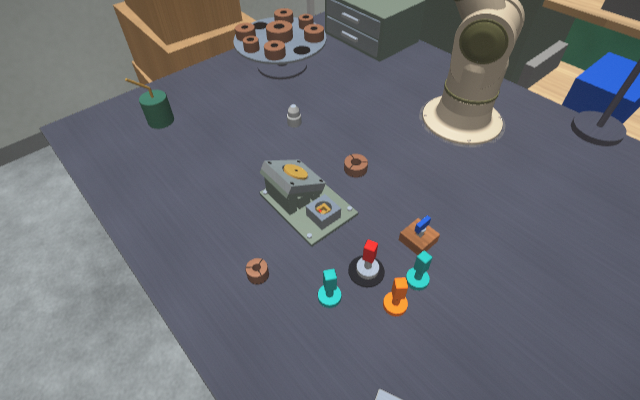

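View pics/top0.png

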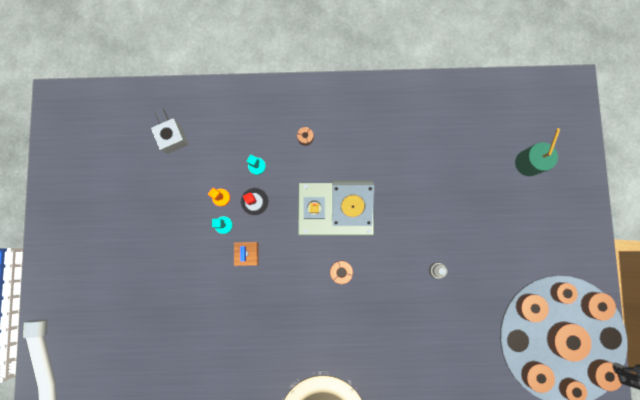

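View pics/wrist0.png

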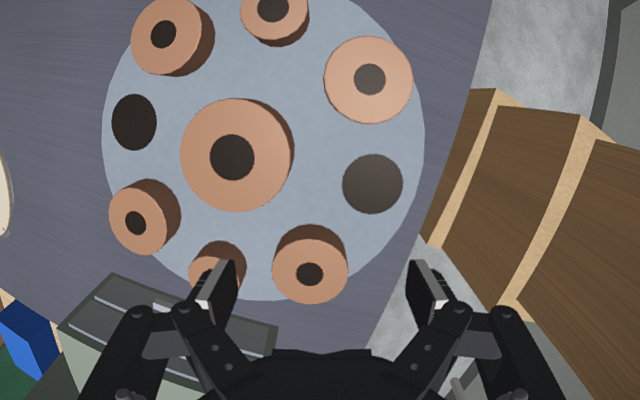

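Candidates in the top view are red grip on black pad (250,200), orange (217,196), turquoise (256,164) and turquoise (222,225). The red one on the pad is the match. For the key, it is the blue bow in the wooden block (245,254). Next I'll check these in a close crop.

```bash
python3 - <<'E'
from h import *
t=cv2.imread('pics/top0.png'); s=cv2.imread('pics/scene0.png')
cv2.imwrite('pics/c1.png',cv2.resize(t[150:280,200:390],None,fx=4.2,fy=4.2,interpolation=cv2.INTER_CUBIC))
cv2.imwrite('pics/c2.png',cv2.resize(s[140:320,245:445],None,fx=3.3,fy=3.3,interpolation=cv2.INTER_CUBIC))
E
```

```text
(no output)
```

View pics/c1.png

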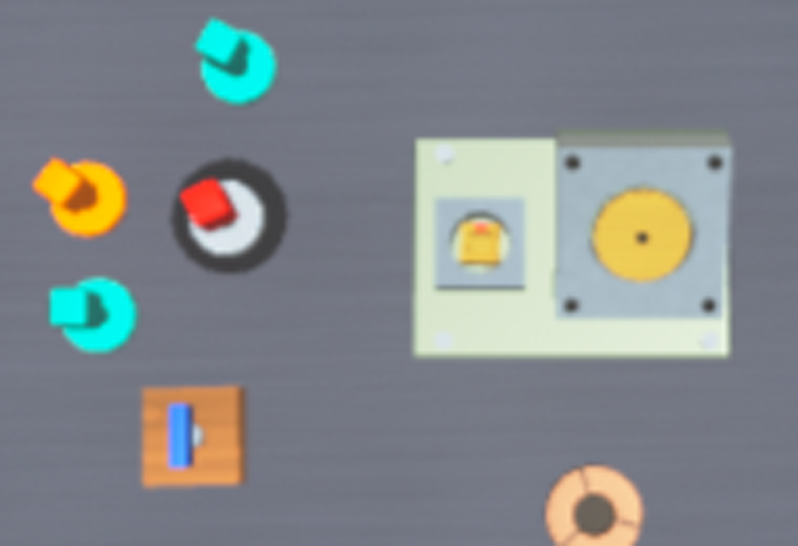

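View pics/c2.png

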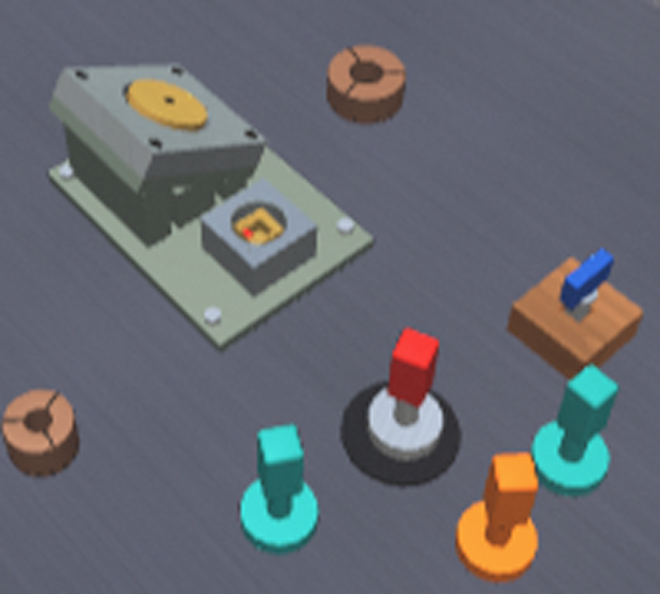

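```bash
cat >> h.py <<'E'
def load(f): 
    d=np.load('pics/'+f+'.npz'); return {k:d[k] for k in d.files}
def ray(c,u,v,fish=False):
    V=c['view']; R=V[:3,:3]; o=-R.T@V[:3,3]
    x=(u-c['cx'])/c['fx']; y=(v-c['cy'])/c['fy']
    if fish:
        r=np.hypot(x,y); s=np.sin(r)/r if r>1e-9 else 1; d=np.array([x*s,y*s,np.cos(r)])
    else: d=np.array([x,y,1.])
    d=R.T@d; return o,d/np.linalg.norm(d)
def onz(c,u,v,z,fish=False):
    o,d=ray(c,u,v,fish); return o+d*(z-o[2])/d[2]
def proj(c,p,fish=False):
    V=c['view']; q=V[:3,:3]@np.asarray(p)+V[:3,3]
    if fish:
        n=np.hypot(q[0],q[1]); th=np.arctan2(n,q[2]); return np.array([c['cx']+c['fx']*th*q[0]/n,c['cy']+c['fy']*th*q[1]/n])
    return np.array([c['cx']+c['fx']*q[0]/q[2],c['cy']+c['fy']*q[1]/q[2]])
def tri(rs):
    A=np.zeros((3,3));b=np.zeros(3)
    for o,d in rs:
        P=np.eye(3)-np.outer(d,d);A+=P;b+=P@o
    p=np.linalg.solve(A,b); return p,[np.linalg.norm((np.eye(3)-np.outer(d,d))@(p-o)) for o,d in rs]
def blobs(img,lo,hi,roi=None,amin=15):
    hsv=cv2.cvtColor(img,cv2.COLOR_BGR2HSV); m=cv2.inRange(hsv,np.array(lo),np.array(hi))
    if roi is not None:
        z=np.zeros_like(m); x0,y0,x1,y1=roi; z[y0:y1,x0:x1]=m[y0:y1,x0:x1]; m=z
    cs,_=cv2.findContours(m,cv2.RETR_EXTERNAL,cv2.CHAIN_APPROX_NONE)
    return sorted([k for k in cs if cv2.contourArea(k)>amin],key=cv2.contourArea,reverse=True),m
def cen(k): M=cv2.moments(k); return np.array([M['m10']/M['m00'],M['m01']/M['m00']])
E
python3 - <<'E'
from h import *
np.set_printoptions(precision=4,suppress=True)
T=load('top0.png');S=load('scene0.png')
t=T['image'];s=S['image']
hs=cv2.cvtColor(t,cv2.COLOR_BGR2HSV)
for p in [(250,199),(254,188),(263,203),(245,254),(238,250),(353,200),(345,175),(305,230),(316,209),(315,205),(280,240)]: print(p,hs[p[1],p[0]])
def rep(name,img,lo,hi,roi,z,c):
    bs,_=blobs(img,lo,hi,roi)
    for k in bs[:3]:
        r=cv2.minAreaRect(k); print(name,'area',cv2.contourArea(k),cen(k),'rect',np.round(r[0],1),np.round(r[1],1),round(r[2],1),onz(c,*cen(k),z),onz(c,*r[0],z))
rep('pad',t,[0,0,0],[180,255,80],(225,180,280,225),.006,T)
rep('red',t,[0,150,90],[6,255,255],(225,180,280,225),.101,T)
rep('blue',t,[105,150,60],[125,255,255],(225,235,265,275),.077-.0,T)
rep('wood',t,[3,90,60],[20,255,255],(225,235,265,275),.030,T)
rep('plate',t,[15,120,60],[35,255,255],(335,180,375,230),.0885,T)
rep('base',t,[30,15,100],[80,70,255],(290,175,390,245),.012,T)
rep('redS',s,[0,150,60],[6,255,255],(350,230,390,275),.077,S)
rep('plateS',s,[12,120,60],[35,255,255],(260,150,325,195),.0885,S)
E
```

```text
(250, 199) [  3 202 255]
(254, 188) [120  10  77]
(263, 203) [105   6  86]
(245, 254) [109 108 160]
(238, 250) [ 13 154 205]
(353, 200) [ 23 164 236]
(345, 175) [113  31 131]
(305, 230) [ 98  16 233]
(316, 209) [ 23 168 239]
(315, 205) [ 17 175 227]
(280, 240) [114  31 133]
pad area 153.0 [257.2658 201.5479] rect [254. 201.] [25.5 25.5] 45.0 [0.6063 0.1736 0.006 ] [0.6081 0.1831 0.006 ]
red area 82.5 [248.9131 197.9636] rect [248.9 198.3] [11.2  9.4] 63.4 [0.6045 0.1811 0.101 ] [0.6036 0.1812 0.101 ]
blue area 38.5 [242.4848 253.4199] rect [242.5 253.5] [13.  3.] 90.0 [0.4582 0.2034 0.077 ] [0.458  0.2033 0.077 ]
wood area 516.5 [245.3721 253.2765] rect [245.5 253.5] [23. 23.] 90.0 [0.4586 0.2043 0.03  ] [0.458  0.2039 0.03  ]
plate area 348.0 [352.4957 205.4713] rect [352.5 205.5] [21. 21.] 90.0 [ 0.5783 -0.0952  0.0885] [ 0.5783 -0.0952  0.0885]
base area 2131.5 [322.196  212.0371] rect [335.5 208. ] [54. 75.] 90.0 [ 0.5703 -0.0131  0.012 ] [ 0.5809 -0.0516  0.012 ]
redS area 216.5 [369.6482 250.7529] rect [369.4 251. ] [12.9 21.1] 14.0 [0.6027 0.1802 0.077 ] [0.6035 0.1802 0.077 ]
plateS area 205.5 [295.1719 171.4096] rect [295.1 171.3] [24.6 11.2] 26.6 [ 0.5781 -0.0954  0.0885] [ 0.578  -0.0958  0.0885]
```

```bash
cat >> h.py <<'E'
from scipy.spatial.transform import Rotation as Ro
def pose():
    s=robot.read_state(); w,x,y,z=s['eef_rot']; return s['tool_pos'],Ro.from_quat([x,y,z,w]),s
def R_tool(xdir,zdir):
    x=np.array(xdir,float);x/=np.linalg.norm(x); z=np.array(zdir,float); z-=x*(z@x); z/=np.linalg.norm(z)
    return Ro.from_matrix(np.column_stack([x,np.cross(z,x),z]))
def to(p=None,R=None,verbose=True):
    p0,R0,s=pose(); p=p0 if p is None else np.array(p); R=R0 if R is None else R
    d=R0.inv().apply(p-p0)/.025; rv=np.degrees((R0.inv()*R).as_rotvec())/6
    print('shift units',np.round(d,3),'turn units',np.round(rv,3)); return d,rv
E
python3 - <<'E'
from h import *
np.set_printoptions(precision=4,suppress=True)
p,R,s=pose(); print(R.as_matrix())
T=load('top0.png');t=T['image']
# red top-face approx: contour points onto z=.101
bs,m=blobs(t,[0,150,200],[6,255,255],(225,180,280,225)); r=cv2.minAreaRect(bs[0]); print(r)
b=np.array([onz(T,*q,.101)[:2] for q in cv2.boxPoints(r)]); print(b, np.degrees(np.arctan2(*(b[1]-b[0])[::-1]))%90)
# foot
bs,m=blobs(t,[0,0,170],[180,60,255],(225,180,280,225)); 
for k in bs[:2]: print('foot',cen(k),cv2.minEnclosingCircle(k))
E
```

```text
[[-0.0005  0.9619  0.2733]
 [ 0.0011  0.2733 -0.9619]
 [-1.     -0.0001 -0.0012]]
((248.6000213623047, 197.7000274658203), (8.944271087646484, 9.391485214233398), 63.43495178222656)
[[0.6108 0.1985]
 [0.6215 0.176 ]
 [0.5997 0.1655]
 [0.589  0.1879]] 25.499940356529123
foot [255.5097 202.6143] ((253.21676635742188, 201.2052001953125), 8.6644926071167)
```

play_rows([
  [[-0.3, 0.86, -1], [0, 0, 0], 1],
  [[-0.3, 0.86, -1], [0, 0, 0], 1],
  [[-0.3, 0.86, -1], [0, 0, 0], 1],
  [[-0.3, 0.86, -1], [0, 0, 0], 1],
  [[-0.3, 0.86, -1], [0, 0, 0], 1],
  [[-0.3, 0.86, -1], [0, 0, 0], 1],
  [[0, 0.86, -1], [0, 0, 0], 1],
  [[0, 0.86, -1], [0, 0, 0], 1],
  [[0, 0.86, -1], [0, 0, 0], 1],
  [[0, 0.86, -1], [0, 0, 0], 1],
])

```text
time_s: 1.4
tool_pos: [0.3369, -0.3971, 0.2384]
eef_rot: [0.564, 0.426, 0.564, -0.426]
force: [0.9, 0.6, -0.5]
grip_width: 0.999
```

play_rows([
  [[0, 0.86, -1], [0, 0, 0], 1],
  [[0, 0.86, -1], [0, 0, 0], 1],
  [[0, 0.86, -1], [0, 0, 0], 1],
  [[0, 0.86, -1], [0, 0, 0], 1],
  [[0, 0.86, -1], [0, 0, 0], 1],
  [[0, 0.86, -1], [0, 0, 0], 1],
  [[0, 0.86, -1], [0, 0, 0], 1],
  [[0, 0.86, -1], [0, 0, 0], 1],
  [[0, 0.86, -1], [0, 0, 0], 1],
  [[0, 0.86, -1], [0, 0, 0], 1],
])

```text
time_s: 2.65
tool_pos: [0.4753, -0.0979, 0.2384]
eef_rot: [0.564, 0.426, 0.564, -0.426]
force: [0.3, 1.1, 0.6]
grip_width: 1.002
```

```bash
python3 - <<'E'
from h import *
snap('wrist','w1.png')
E
```

```text
(no output)
```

View pics/w1.png

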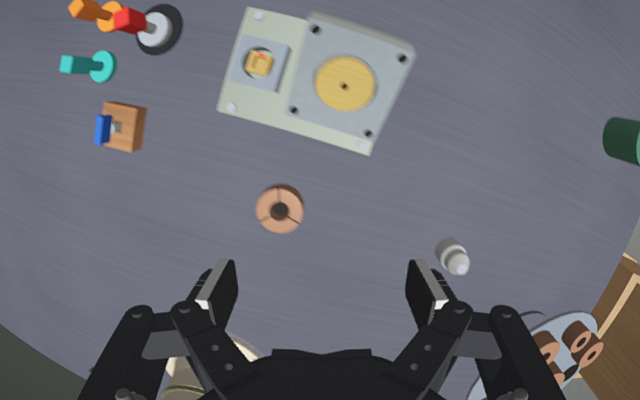

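play_rows([
  [[0, 0.8, -0.93], [0, 0, 0], 1],
  [[0, 0.8, -0.93], [0, 0, 0], 1],
  [[0, 0.8, -0.93], [0, 0, 0], 1],
  [[0, 0.8, -0.93], [0, 0, 0], 1],
  [[0, 0.8, -0.93], [0, 0, 0], 1],
  [[0, 0.8, -0.93], [0, 0, 0], 1],
  [[0, 0.8, -0.93], [0, 0, 0], 1],
  [[0, 0.8, -0.93], [0, 0, 0], 1],
  [[0, 0.8, -0.93], [0, 0, 0], 1],
  [[0, 0.8, -0.93], [0, 0, 0], 1],
])

```text
time_s: 3.95
tool_pos: [0.6042, 0.18, 0.2382]
eef_rot: [0.564, 0.426, 0.564, -0.426]
force: [1.0, 0.4, -0.7]
grip_width: 0.998
```

play_rows([
  [[0, 0, 0], [-1, 0, 0], 1],
  [[0, 0, 0], [-1, 0, 0], 1],
  [[0, 0, 0], [-1, 0, 0], 1],
  [[0, 0, 0], [-1, 0, 0], 1],
  [[0, 0, 0], [-1, 0, 0], 1],
  [[0, 0, 0], [-1, 0, 0], 1],
  [[0, 0, 0], [-1, 0, 0], 1],
  [[0, 0, 0], [-1, 0, 0], 1],
  [[0, 0, 0], [-1, 0, 0], 1],
  [[0, 0, 0], [-1, 0, 0], 1],
])

```text
time_s: 5.2
tool_pos: [0.6038, 0.179, 0.2382]
eef_rot: [0.702, 0.086, 0.702, -0.086]
force: [-0.7, -0.5, -0.5]
grip_width: 0.997
```

play_rows([
  [[0, 0, 0], [-1, 0, 0], 1],
  [[0, 0, 0], [-1, 0, 0], 1],
  [[0, 0, 0], [-1, 0, 0], 1],
  [[0, 0, 0], [-1, 0, 0], 1],
  [[0, 0, 0], [-1, 0, 0], 1],
  [[0, 0, 0], [-1, 0, 0], 1],
  [[0, 0, 0], [-0.5, 0, 0], 1],
  [[0, 0, 0], [0, 0, 0], 1],
])

```text
time_s: 6.2
tool_pos: [0.6039, 0.179, 0.2381]
eef_rot: [0.69, -0.152, 0.691, 0.152]
force: [0.1, -0.2, -0.8]
grip_width: 0.999
```

```bash
python3 - <<'E'
from h import *
p,R,s=pose();print(p,np.round(R.as_matrix(),3),np.round(s['q'],2))
snap('wrist','w2.png')
E
```

```text
[0.60386139 0.17899571 0.23812888] [[-0.001 -0.42   0.908]
 [-0.     0.908  0.42 ]
 [-1.     0.    -0.001]] [ 0.08  0.52 -0.69  1.75  0.38  1.01 -0.32]
```

View pics/w2.png

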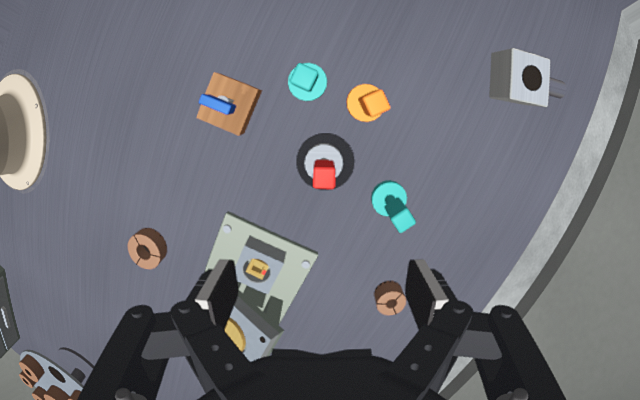

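The wrist view shows the red grip at about (324,175) on its grey foot, roughly aligned with the jaws. The fixture with the lock is at (258,268), and the key is at (217,102). Now for precise corners.

```bash
python3 - <<'E'
from h import *
np.set_printoptions(precision=4,suppress=True)
W=load('w2.png');w=W['image']; W1=load('w1.png'); w1=W1['image']
a=cv2.resize(w[120:205,285:365],None,fx=7,fy=7,interpolation=cv2.INTER_CUBIC); cv2.imwrite('pics/c3.png',a)
a=cv2.resize(w1[0:165,205:425],None,fx=3.6,fy=3.6,interpolation=cv2.INTER_CUBIC); cv2.imwrite('pics/c4.png',a)
for th in (120,150,180,200,220):
    bs,m=blobs(w,[0,130,th],[8,255,255],(295,140,350,200))
    for k in bs[:1]:
        r=cv2.minAreaRect(k); print(th,cv2.contourArea(k),r,onz(W,*r[0],.101,True))
        b=np.array([onz(W,*q,.101,True)[:2] for q in cv2.boxPoints(r)]); e=b[1]-b[0]; print(np.linalg.norm(e),np.linalg.norm(b[2]-b[1]),np.degrees(np.arctan2(e[1],e[0]))%90)
E
```

```text
120 543.5 ((324.0, 174.0), (28.0, 22.0), 90.0) [0.6043 0.1854 0.101 ]
0.022934626115302524 0.03040836991023487 24.887155880738476
150 428.5 ((324.0, 177.5), (21.0, 22.0), 90.0) [0.6059 0.182  0.101 ]
0.023060784392092134 0.022923891089263796 24.87990613227117
180 417.5 ((323.5, 177.5), (21.0, 21.0), 90.0) [0.6055 0.1817 0.101 ]
0.02201122673135417 0.02292166478325631 24.872738750339284
200 407.0 ((323.5, 177.5), (21.0, 21.0), 90.0) [0.6055 0.1817 0.101 ]
0.02201122673135417 0.02292166478325631 24.872738750339284
220 388.5 ((323.5, 178.0), (20.0, 21.0), 90.0) [0.6057 0.1812 0.101 ]
0.022029133240665483 0.021846847882414932 24.87189761178096
```

View pics/c3.png

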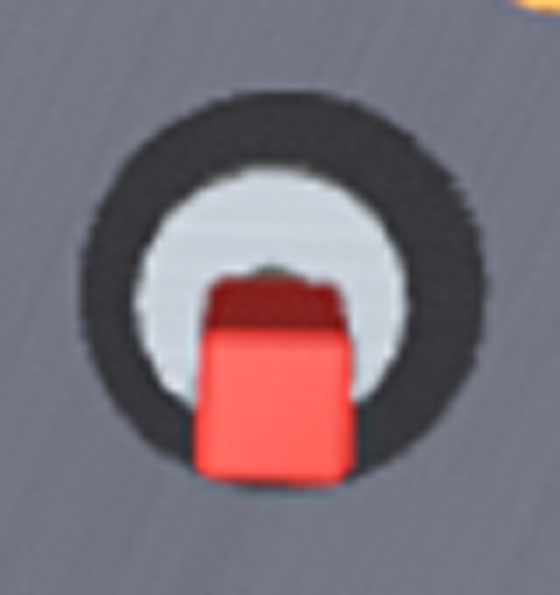

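View pics/c4.png

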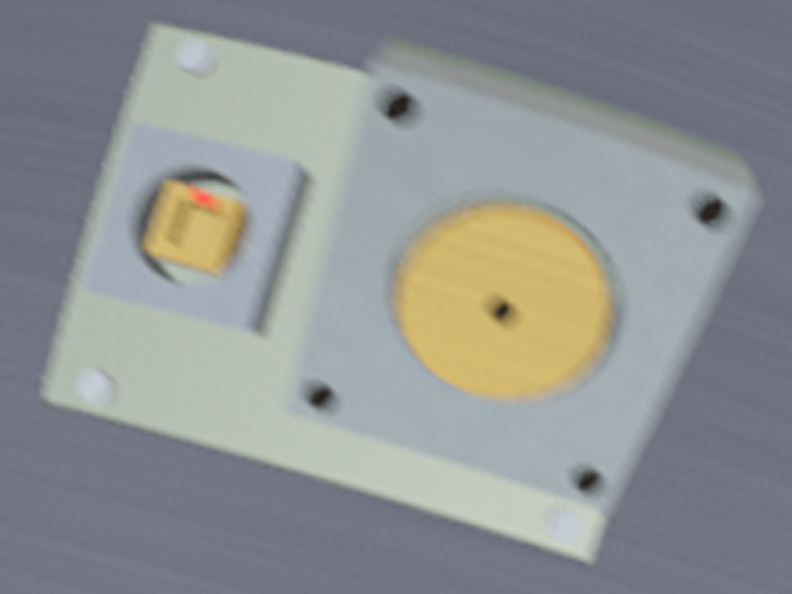

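play_rows([
  [[1, 0.05, 0.08], [0, 0, 0], 1],
  [[1, 0, 0], [0, 0, 0], 1],
  [[1, 0, 0], [0, 0, 0], 1],
  [[1, 0, 0], [0, 0, 0], 1],
  [[1, 0, 0], [0, 0, 0], 1],
  [[1, 0, 0], [0, 0, 0], 1],
  [[0.8, 0, 0], [0, 0, 0], 1],
  [[0.32, 0, 0], [0, 0, 0], 1],
  [[0, 0, 0], [0, 0, 0], 1],
])

```text
time_s: 7.38
tool_pos: [0.6052, 0.1814, 0.0603]
eef_rot: [0.69, -0.152, 0.691, 0.152]
force: [0.3, 0.6, -0.1]
grip_width: 0.999
```

```bash
python3 - <<'E'
from h import *
p,R,s=pose();print(p,s['force'])
a=snap('wrist','w3.png')['image']
E
```

```text
[0.60520482 0.18144348 0.06028788] [ 0.30503926  0.55319986 -0.08944741]
```

View pics/w3.png

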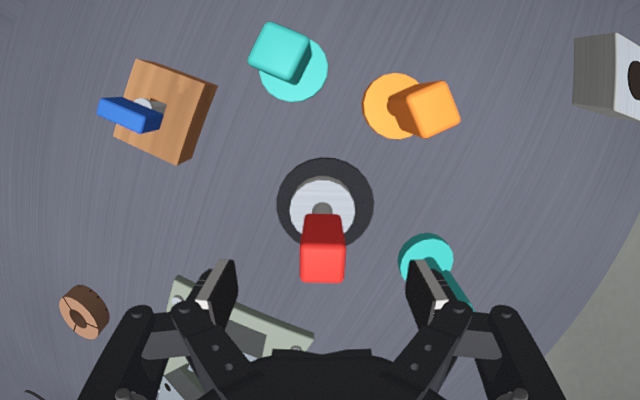

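The grip sits centred between the jaws at (323,250). I'll close them.

play_rows([
  [[0, 0, 0], [0, 0, 0], -1],
  [[0, 0, 0], [0, 0, 0], -1],
  [[0, 0, 0], [0, 0, 0], -1],
  [[0, 0, 0], [0, 0, 0], -1],
  [[0, 0, 0], [0, 0, 0], -1],
  [[0, 0, 0], [0, 0, 0], -1],
  [[0, 0, 0], [0, 0, 0], -1],
  [[0, 0, 0], [0, 0, 0], -1],
])

```text
time_s: 8.43
tool_pos: [0.6056, 0.1815, 0.061]
eef_rot: [0.691, -0.152, 0.69, 0.152]
force: [0.1, -1.4, 4.8]
grip_width: 0.245
```

play_rows([
  [[-1, 0, 0], [0, 0, 0], -1],
  [[-1, 0, 0], [0, 0, 0], -1],
  [[-1, 0, 0], [0, 0, 0], -1],
  [[-1, 0, 0], [0, 0, 0], -1],
  [[0, 0, 0], [0, 0, 0], -1],
])

```text
time_s: 9.05
tool_pos: [0.6059, 0.1816, 0.1616]
eef_rot: [0.691, -0.152, 0.69, 0.152]
force: [0.9, 0.8, -4.1]
grip_width: 0.24
```

```bash
python3 - <<'E'
from h import *
np.set_printoptions(precision=4,suppress=True)
p,R,s=pose();print(p,s['force'],s['torque'],s['grip_width'])
a=snap('wrist','w4.png')['image']
# fixture corners from w1
W=load('w1.png'); T=load('top0.png')
def cc(x,y): return 205+x/3.6,x*0+y/3.6
for n,(x,y),z in [('baseUL',(150,25),.012),('baseLL',(42,398),.012),('baseLR',(595,562),.012),('screwUL',(195,57),.014),('screwLL',(95,387),.014),('screwLR',(565,523),.014),('barrel',(196,226),.041),('holeUL',(400,105),.109),('hUR',(710,212),.109),('hLL',(320,397),.061),('hLR',(588,481),.061)]:
    print(n,onz(W,*cc(x,y),z,True))
bs,_=blobs(W['image'],[15,90,60],[35,255,255],(305,45,385,120)); print('plate w1',cv2.contourArea(bs[0]),onz(W,*cen(bs[0]),.0885,True),cv2.fitEllipse(bs[0]))
E
```

```text
[0.6059 0.1816 0.1616] [ 0.8819  0.8128 -4.0862] [ 0.0296 -0.0143  0.068 ] 0.24027438559687128
baseUL [0.6569 0.0547 0.012 ]
baseLL [0.5098 0.0572 0.012 ]
baseLR [ 0.5039 -0.1591  0.012 ]
screwUL [0.6471 0.0337 0.014 ]
screwLL [0.5185 0.0371 0.014 ]
screwLR [ 0.5149 -0.1435  0.014 ]
barrel [0.5827 0.0091 0.041 ]
holeUL [ 0.6247 -0.0512  0.109 ]
hUR [ 0.6217 -0.1413  0.109 ]
hLL [ 0.5371 -0.0488  0.061 ]
hLR [ 0.5348 -0.1388  0.061 ]
plate w1 2305.5 [ 0.5805 -0.0943  0.0885] ((344.5418395996094, 83.48987579345703), (51.18680953979492, 57.45208740234375), 94.76871490478516)
```

View pics/w4.png

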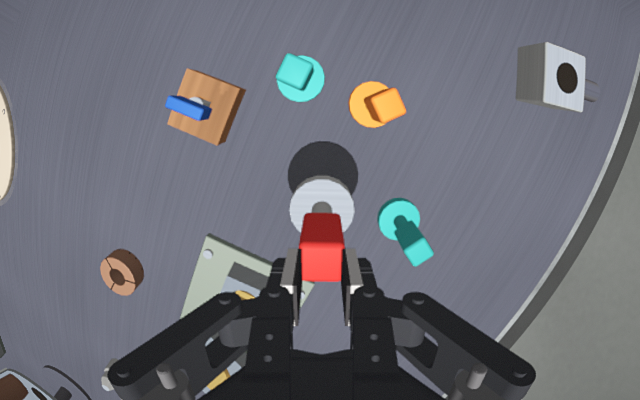

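```bash
cat >> h.py <<'E'
psi=np.radians(-1.6)
n=Ro.from_euler('z',psi).apply([-.5,0,np.sqrt(.75)]); PT=np.array([.578,-.0955,.0885])
up=Ro.from_euler('z',psi).apply([np.sqrt(.75),0,.5])
Rp=R_tool(-n,up)
E
python3 - <<'E'
from h import *
print(PT+.11*n)
to(PT+.11*n+[0,0,.03]); to(None,Rp)
p,R,s=pose(); print(np.round(s['q'],2))
T=load('top0.png')
E
```

```text
[ 0.52302144 -0.09396431  0.18376279]
shift units [-2.14  -8.604 -7.606] turn units [0. 0. 0.]
shift units [0. 0. 0.] turn units [ 4.306 -4.906 -1.152]
[ 0.04  0.6  -0.64  1.83  0.46  0.87 -0.39]
```

play_rows([
  [[-0.8, -0.2, -0.2], [0, 0, 0], -1],
  [[-0.8, -0.8, -0.7], [0, 0, 0], -1],
  [[-0.5, -0.9, -0.8], [0, 0, 0], -1],
  [[0, -0.9, -0.8], [0, 0, 0], -1],
  [[0, -0.9, -0.8], [0, 0, 0], -1],
  [[0, -0.9, -0.8], [0, 0, 0], -1],
  [[0, -0.9, -0.8], [0, 0, 0], -1],
  [[0, -0.9, -0.8], [0, 0, 0], -1],
  [[0, -0.9, -0.8], [0, 0, 0], -1],
  [[0, -0.9, -0.8], [0, 0, 0], -1],
])

```text
time_s: 10.35
tool_pos: [0.5249, -0.0826, 0.2131]
eef_rot: [0.69, -0.152, 0.691, 0.152]
force: [-0.3, 0.7, -2.5]
grip_width: 0.241
```

play_rows([
  [[0, -0.4, -0.3], [0, 0, 0], -1],
  [[0, 0, 0], [0.8, -0.92, -0.21], -1],
  [[0, 0, 0], [0.8, -0.92, -0.21], -1],
  [[0, 0, 0], [0.8, -0.92, -0.21], -1],
  [[0, 0, 0], [0.8, -0.92, -0.21], -1],
  [[0, 0, 0], [0.8, -0.92, -0.21], -1],
  [[0, 0, 0], [0.31, -0.31, -0.1], -1],
  [[0, 0, 0], [0, 0, 0], -1],
])

```text
time_s: 11.35
tool_pos: [0.5246, -0.0999, 0.213]
eef_rot: [0.852, -0.016, 0.523, -0.003]
force: [-0.5, 1.6, -2.5]
grip_width: 0.237
```

```bash
python3 - <<'E'
from h import *
np.set_printoptions(precision=4,suppress=True)
p,R,s=pose();print(p,s['force'],s['torque'],s['q'])
to(PT+.085*n,Rp)
a=snap('wrist','w5.png'); b=snap('scene','s5.png'); b=snap('top','t5.png')
s=b=cv2.imread('pics/s5.png'); cv2.imwrite('pics/c5.png',cv2.resize(s[80:280,220:420],None,fx=3,fy=3,interpolation=cv2.INTER_CUBIC))
E
```

```text
[ 0.5246 -0.0999  0.213 ] [-0.4763  1.5982 -2.4591] [0.0575 0.8462 0.0159] [ 0.4316  0.2338 -0.4011  2.3644  0.7607  0.1217 -0.6556]
shift units [ 2.007  0.278 -0.529] turn units [ 0.471 -0.503  0.071]
```

View pics/w5.png

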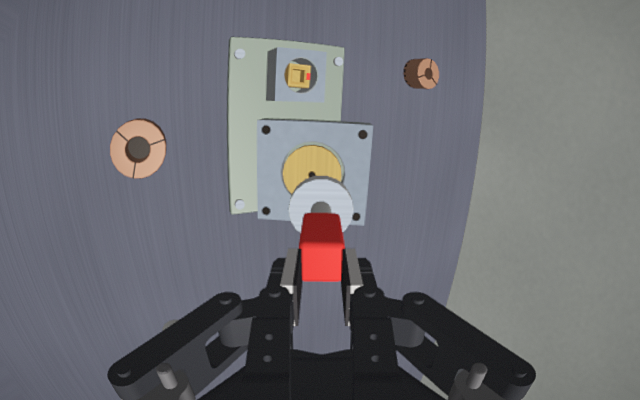

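View pics/c5.png

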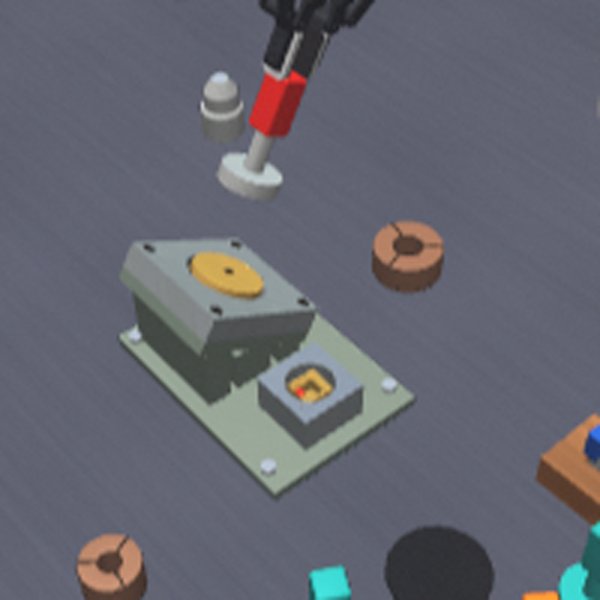

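The last turn stopped about 4° short because joint 6 is at its lower limit. I'll move to the nearer, lower hover and see how the limit changes there.

play_rows([
  [[0.4, 0.07, -0.13], [0, 0, 0], -1],
  [[0.5, 0.07, -0.13], [0, 0, 0], -1],
  [[0.5, 0.07, -0.13], [0, 0, 0], -1],
  [[0.5, 0.07, -0.13], [0, 0, 0], -1],
  [[0, 0, 0], [0, 0, 0], -1],
])

```text
time_s: 12.12
tool_pos: [0.5337, -0.0968, 0.1698]
eef_rot: [0.852, -0.015, 0.523, -0.004]
force: [-0.2, 0.4, -3.5]
grip_width: 0.242
```

```bash
python3 - <<'E'
from h import *
np.set_printoptions(precision=5,suppress=True)
p,R,s=pose();print(p,s['eef_rot'],s['force'],s['torque'],s['q'])
to(PT+.085*n,Rp)
E
```

```text
[ 0.53374 -0.09682  0.16985] [ 0.85194 -0.01498  0.5234  -0.00408] [-0.23546  0.43239 -3.50448] [0.00908 0.90568 0.02308] [ 0.46938  0.34012 -0.48892  2.39586  1.7709   0.16405 -1.67642]
shift units [ 0.306  0.109 -0.074] turn units [ 0.443 -0.518  0.084]
```

play_rows([
  [[0, 0, 0], [0.22, -0.26, 0.04], -1],
  [[0, 0, 0], [0.22, -0.26, 0.04], -1],
  [[0, 0, 0], [0, 0, 0], -1],
  [[0, 0, 0], [0, 0, 0], -1],
])

```text
time_s: 12.62
tool_pos: [0.5336, -0.0974, 0.1708]
eef_rot: [0.866, 0.006, 0.5, -0.013]
force: [0.7, 0.4, -2.8]
grip_width: 0.246
```

```bash
python3 - <<'E'
from h import *
np.set_printoptions(precision=5,suppress=True)
p,R,s=pose();print(p,s['eef_rot'],s['force'],s['torque'],s['q'],s['joint_velocities'])
to(PT+.070*n,Rp)
E
```

```text
[ 0.53358 -0.09735  0.17079] [ 0.8661   0.00612  0.49966 -0.01296] [ 0.69467  0.41593 -2.79459] [0.00927 0.98994 0.06564] [ 0.65756  0.38216 -0.72456  2.42871  2.01667  0.27426 -1.9535 ] [-0.0163  -0.00207  0.00499 -0.0005   0.01961  0.00421 -0.02194]
shift units [ 0.937  0.126 -0.11 ] turn units [0.006 0.007 0.023]
```

```bash
python3 - <<'E'
from h import *
np.set_printoptions(precision=4,suppress=True)
p,R,s=pose()
W=snap('wrist','w6.png'); w=W['image']
snap('scene','s6.png'); snap('top','t6.png')
cv2.imwrite('pics/c6.png',cv2.resize(w[130:300,240:400],None,fx=3.5,fy=3.5,interpolation=cv2.INTER_CUBIC))
sc=cv2.imread('pics/s6.png'); cv2.imwrite('pics/c6s.png',cv2.resize(sc[90:230,230:380],None,fx=4,fy=4,interpolation=cv2.INTER_CUBIC))
# tool frame projection of expected tamper points
V=W['view']
for nm,q in [('foottop',(.041,0,0)),('under',(.055,0,0)),('griplow',(.008,0,0)),('griptop',(-.04,0,0))]:
    print(nm,proj(W,p+R.apply(q),True))
E
```

```text
foottop [320.1704 210.6973]
under [320.2217 204.7189]
griplow [320.0249 227.8091]
griptop [319.7231 264.0629]
```

View pics/c6.png

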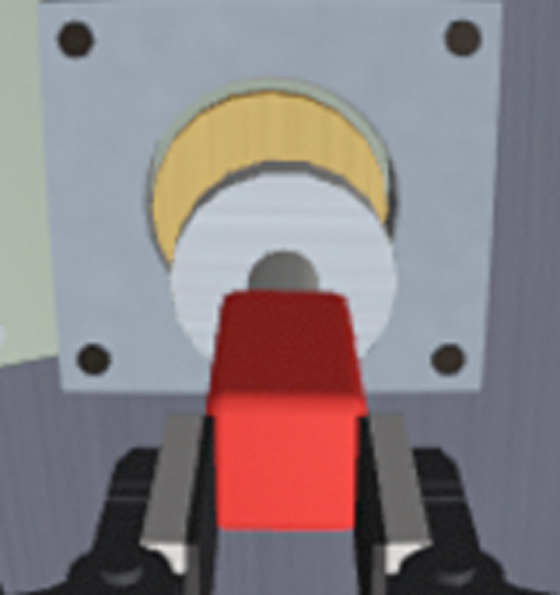

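View pics/c6s.png

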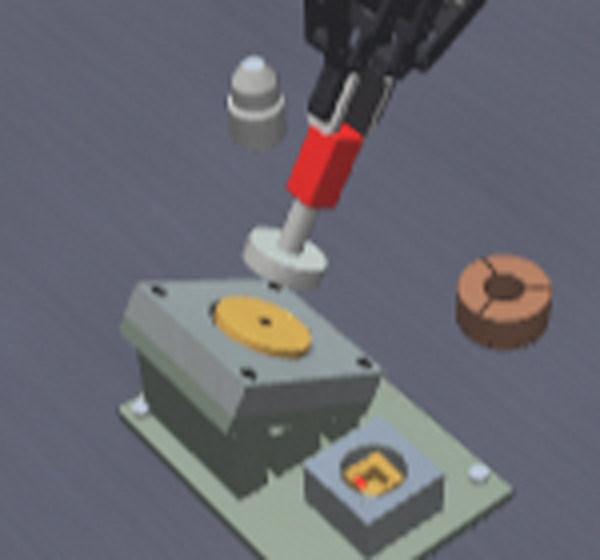

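```bash
python3 - <<'E'
from h import *
np.set_printoptions(precision=4,suppress=True)
W=load('w6.png'); rim=PT-.004*n; P=[]
for x,y in [(75,38),(463,38),(449,358),(93,360)]:
    o,d=ray(W,240+x/3.5,130+y/3.5,True); q=o+d*((rim-o)@n)/(d@n); P.append(q); print(q)
P=np.array(P);print('mean',P.mean(0),'rim',rim, [np.linalg.norm(P[i]-P[(i+1)%4]) for i in range(4)])
bs,_=blobs(W['image'],[0,0,150],[180,60,255],(270,170,370,260)); 
T=load('top0.png')
for f in ['t6.png','t5.png']:
    print(f)
p,R,s=pose()
for nm,q in [('foottop',(.041,0,0)),('under',(.055,0,0)),('gripmid',(-.016,0,0)),('tcp',(0,0,0))]:
    print(nm,proj(load('s6.png'),p+R.apply(q)))
E
```

```text
[ 0.5373 -0.0509  0.0596]
[ 0.6244 -0.0535  0.11  ]
[ 0.6222 -0.1436  0.1102]
[ 0.5348 -0.1419  0.0597]
mean [ 0.5797 -0.0975  0.0849] rim [ 0.58   -0.0956  0.085 ] [np.float64(0.10065251598547566), np.float64(0.0901341595551153), np.float64(0.10089657801906755), np.float64(0.0910070751736236)]
t6.png
t5.png
foottop [301.3805 152.3417]
under [299.2739 157.3707]
gripmid [310.2397 131.1926]
tcp [307.706  137.2412]
```

```bash
sed -i 's/PT=np.array(\[.578,-.0955,.0885\])/PT=np.array([.578,-.0965,.0885])/' h.py; python3 - <<'E'
from h import *
p,R,s=pose(); print('standoff',(p-PT)@n)
to(PT+.060*n,Rp)
E
```

```text
standoff 0.09344319298274872
shift units [ 1.337  0.06  -0.118] turn units [0.015 0.013 0.018]
```

play_rows([
  [[0.4, 0.06, -0.12], [0, 0, 0], -1],
  [[0.4, 0, 0], [0, 0, 0], -1],
  [[0.3, 0, 0], [0, 0, 0], -1],
  [[0.2, 0, 0], [0, 0, 0], -1],
  [[0, 0, 0], [0, 0, 0], -1],
])

```text
time_s: 13.4
tool_pos: [0.5472, -0.0956, 0.1404]
eef_rot: [0.866, 0.006, 0.5, -0.012]
force: [-0.1, 0.3, -2.6]
grip_width: 0.243
```

```bash
cat > st.py <<'E'
from h import *
np.set_printoptions(precision=4,suppress=True)
p,R,s=pose(); print('t',s['time_s'],'standoff',(p-PT)@n,'F.n',s['force']@n,'F',s['force'],'T',s['torque'],'q6',s['q'][5])
x=R.as_matrix()[:,0]; print('tilt err deg',np.degrees(np.arccos(min(1,-x@n))),'lateral',R.inv().apply(p-PT)[1:],'gw',s['grip_width'])
to(PT+((p-PT)@n)*n,Rp)
E
python3 st.py
```

```text
t 13.4 standoff 0.0603804895014989 F.n -2.2071251533217104 F [-0.1135  0.255  -2.6182] T [ 0.0717  1.0005 -0.0196] q6 0.38541344004505745
tilt err deg 0.061447964465286005 lateral [-0.     -0.0007] gw 0.2429104658006828
shift units [ 0.    -0.002  0.03 ] turn units [0.006 0.004 0.009]
```

Contact is expected at a standoff of about 55 mm. I'll advance in 1 mm rows.

play_rows([
  [[0.06, 0, 0.03], [0, 0, 0], -1],
  [[0.04, 0, 0], [0, 0, 0], -1],
  [[0.04, 0, 0], [0, 0, 0], -1],
  [[0.04, 0, 0], [0, 0, 0], -1],
  [[0.04, 0, 0], [0, 0, 0], -1],
  [[0, 0, 0], [0, 0, 0], -1],
])

```text
time_s: 14.15
tool_pos: [0.5505, -0.0958, 0.1366]
eef_rot: [0.866, 0.006, 0.499, -0.013]
force: [-2.8, -0.2, 1.1]
grip_width: 0.239
```

```bash
python3 st.py
```

```text
t 14.15 standoff 0.05541004789331782 F.n 2.35521484342342 F [-2.8181 -0.1666  1.0959] T [-0.008   0.8956 -0.0328] q6 0.3985411452928485
tilt err deg 0.11627998279379463 lateral [-0.0001  0.0003] gw 0.23903886152949197
shift units [-0.     0.001 -0.008] turn units [0.01  0.012 0.015]
```

play_rows([
  [[0.04, 0, 0], [0, 0, 0], -1],
  [[0.04, 0, 0], [0, 0, 0], -1],
  [[0.04, 0, 0], [0, 0, 0], -1],
  [[0.04, 0, 0], [0, 0, 0], -1],
  [[0, 0, 0], [0, 0, 0], -1],
])

```text
time_s: 14.78
tool_pos: [0.5526, -0.0958, 0.133]
eef_rot: [0.866, 0.006, 0.499, -0.012]
force: [-2.6, 0.6, 2.0]
grip_width: 0.239
```

```bash
python3 st.py
```

```text
t 14.775 standoff 0.051206201370974355 F.n 3.078398974582827 F [-2.6265  0.5517  2.0299] T [-0.0368  0.9254 -0.0607] q6 0.40918663133430366
tilt err deg 0.1036655633857753 lateral [-0.0001  0.0003] gw 0.2388164257031493
shift units [-0.     0.001 -0.009] turn units [0.008 0.011 0.013]
```

```bash
python3 - <<'E'
from h import *
W=snap('wrist','w7.png'); s=snap('scene','s7.png')
a=cv2.resize(W['image'][130:300,240:400],None,fx=3.2,fy=3.2,interpolation=cv2.INTER_CUBIC)
b=cv2.resize(s['image'][100:220,240:360],None,fx=4.53,fy=4.53,interpolation=cv2.INTER_CUBIC)[:544]
h=min(len(a),len(b)); o=np.hstack([a[:h],b[:h]]); cv2.imwrite('pics/c7.png',cv2.resize(o,None,fx=.75,fy=.75))
E
```

```text
(no output)
```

View pics/c7.png

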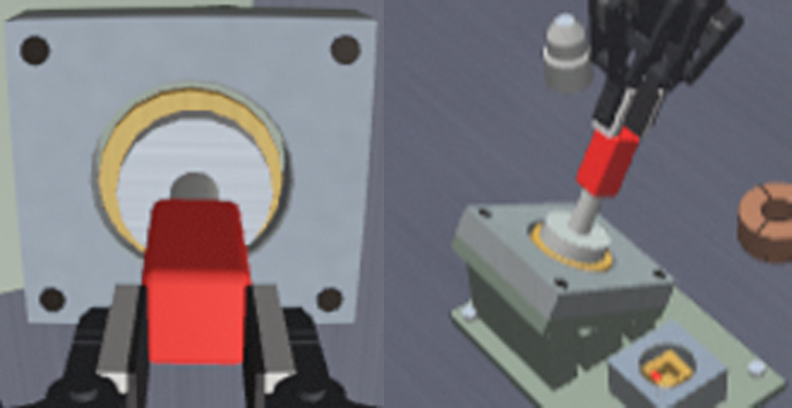

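The foot is centred on the plate and the plate is going down level. I'll keep pressing.

play_rows([
  [[0.04, 0, 0], [0, 0, 0], -1],
  [[0.04, 0, 0], [0, 0, 0], -1],
  [[0.04, 0, 0], [0, 0, 0], -1],
  [[0.04, 0, 0], [0, 0, 0], -1],
])

```text
time_s: 15.38
tool_pos: [0.5545, -0.0959, 0.1296]
eef_rot: [0.866, 0.006, 0.499, -0.013]
force: [-5.2, 0.4, 5.9]
grip_width: 0.238
```

```bash
python3 st.py
```

```text
t 15.375 standoff 0.04731623794961775 F.n 7.666441307911164 F [-5.1578  0.4039  5.8692] T [-0.0245  0.942  -0.0084] q6 0.41982743305989806
tilt err deg 0.11624268241359983 lateral [-0.0001  0.0003] gw 0.23779992494163252
shift units [-0.     0.002 -0.009] turn units [0.01  0.012 0.015]
```

play_rows([
  [[0.04, 0, 0], [0, 0, 0], -1],
  [[0.04, 0, 0], [0, 0, 0], -1],
  [[0.02, 0, 0], [0, 0, 0], -1],
])

```text
time_s: 15.75
tool_pos: [0.5558, -0.0959, 0.1275]
eef_rot: [0.866, 0.006, 0.499, -0.012]
force: [-5.1, 0.3, 6.2]
grip_width: 0.237
```

```bash
python3 st.py
```

```text
t 15.75 standoff 0.04485242695409788 F.n 7.9478698620160255 F [-5.0889  0.3075  6.2355] T [ 0.0043  0.9475 -0.0556] q6 0.4261834836272817
tilt err deg 0.11361443184053459 lateral [-0.0001  0.0003] gw 0.2374256709174608
shift units [-0.     0.001 -0.009] turn units [0.01  0.012 0.014]
```

play_rows([
  [[0.02, 0, 0], [0, 0, 0], -1],
  [[0.02, 0, 0], [0, 0, 0], -1],
  [[0.02, 0, 0], [0, 0, 0], -1],
])

```text
time_s: 16.12
tool_pos: [0.5564, -0.0959, 0.1262]
eef_rot: [0.866, 0.006, 0.499, -0.012]
force: [-9.6, 0.1, 11.9]
grip_width: 0.24
```

```bash
python3 st.py
```

```text
t 16.125 standoff 0.04347078405751715 F.n 15.099227275469906 F [-9.635   0.1011 11.8729] T [ 0.0027  0.9209 -0.0319] q6 0.43001040793069306
tilt err deg 0.11821782366177339 lateral [-0.0001  0.0003] gw 0.23962829806540523
shift units [-0.    -0.    -0.008] turn units [0.011 0.013 0.015]
```

play_rows([
  [[0.02, 0, 0], [0, 0, 0], -1],
  [[0.02, 0, 0], [0, 0, 0], -1],
])

```text
time_s: 16.38
tool_pos: [0.5566, -0.0957, 0.1259]
eef_rot: [0.866, 0.006, 0.499, -0.012]
force: [-16.2, -0.1, 23.4]
grip_width: 0.241
```

```bash
python3 st.py
```

```text
t 16.375 standoff 0.04304036684733855 F.n 28.369024104728588 F [-16.1577  -0.1176  23.4346] T [-0.0376  0.9419 -0.1044] q6 0.4326637709478778
tilt err deg 0.14574381098778502 lateral [0.0001 0.0003] gw 0.2413218940996359
shift units [ 0.    -0.009 -0.007] turn units [0.019 0.018 0.016]
```

The plate has bottomed: force rose to about 30 N after about 12.4 mm of travel. I'll retract along the axis and look.

play_rows([
  [[0, 0, 0], [0, 0, 0], -1],
  [[-0.1, 0, 0], [0, 0, 0], -1],
  [[-0.3, 0, 0], [0, 0, 0], -1],
  [[-0.8, 0, 0], [0, 0, 0], -1],
  [[-1, 0, 0], [0, 0, 0], -1],
  [[-1, 0, 0], [0, 0, 0], -1],
  [[0, 0, 0], [0, 0, 0], -1],
])

```text
time_s: 17.25
tool_pos: [0.5171, -0.0951, 0.1962]
eef_rot: [0.867, 0.005, 0.498, -0.013]
force: [0.6, 0.5, -4.0]
grip_width: 0.24
```

```bash
python3 st.py; python3 - <<'E'
from h import *
W=snap('wrist','w8.png'); s=snap('scene','s8.png')
a=cv2.resize(W['image'][110:300,240:400],None,fx=3.2,fy=3.2,interpolation=cv2.INTER_CUBIC)
b=cv2.resize(s['image'][100:230,240:360],None,fx=4.53,fy=4.53,interpolation=cv2.INTER_CUBIC)[:544]
h=min(len(a),len(b)); o=np.hstack([a[:h],b[:h]]); cv2.imwrite('pics/c8.png',cv2.resize(o,None,fx=.75,fy=.75))
E
```

```text
t 17.25 standoff 0.12369255577895395 F.n -3.712467512452866 F [ 0.5598  0.493  -3.9717] T [-0.0722  0.9793 -0.0517] q6 0.18229911778598268
tilt err deg 0.30612499731506193 lateral [-0.0007  0.0016] gw 0.24046896557940003
shift units [-0.     0.01  -0.042] turn units [0.017 0.038 0.034]
```

View pics/c8.png

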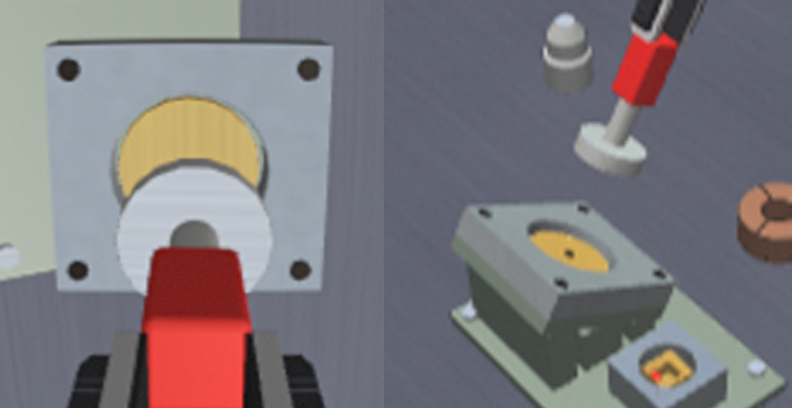

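```bash
python3 - <<'E'
from h import *
np.set_printoptions(precision=4,suppress=True)
for f,roi in [('t6.png',(225,180,290,225)),('s6.png',(335,245,395,295))]:
    c=load(f); bs,_=blobs(c['image'],[0,0,0],[180,255,75],roi); k=bs[0]; e=cv2.fitEllipse(cv2.convexHull(k)); print(f,cv2.contourArea(k),e, onz(c,*e[0],.006))
Rd=R_tool([0,0,-1],[np.cos(np.radians(24.8)),np.sin(np.radians(24.8)),0])
to([.52,-.095,.225],Rd)
E
```

```text
t6.png 490.5 ((254.27581787109375, 201.1657257080078), (25.53665542602539, 25.70267105102539), 27.670454025268555) [0.6076 0.1823 0.006 ]
s6.png 854.0 ((365.90692138671875, 271.05352783203125), (31.43588638305664, 36.22985076904297), 103.20026397705078) [0.6086 0.1829 0.006 ]
shift units [-1.002 -0.005  0.702] turn units [-4.291  4.923  1.18 ]
```

play_rows([
  [[-0.5, 0, 0.35], [0, 0, 0], -1],
  [[-0.5, 0, 0.35], [0, 0, 0], -1],
  [[0, 0, 0], [-0.715, 0.82, 0.197], -1],
  [[0, 0, 0], [-0.715, 0.82, 0.197], -1],
  [[0, 0, 0], [-0.715, 0.82, 0.197], -1],
  [[0, 0, 0], [-0.715, 0.82, 0.197], -1],
  [[0, 0, 0], [-0.715, 0.82, 0.197], -1],
  [[0, 0, 0], [-0.715, 0.82, 0.197], -1],
  [[0, 0, 0], [0, 0, 0], -1],
])

```text
time_s: 18.48
tool_pos: [0.5275, -0.1077, 0.2185]
eef_rot: [0.738, -0.126, 0.656, 0.102]
force: [-0.9, 0.8, -3.7]
grip_width: 0.24
```

```bash
cat >> h.py <<'E'
Rd=R_tool([0,0,-1],[np.cos(np.radians(24.8)),np.sin(np.radians(24.8)),0])
E
python3 - <<'E'
from h import *
p,R,s=pose(); print(p,s['q'])
to([.607,.182,p[2]],Rd)
E
```

```text
[ 0.52752818 -0.10767321  0.21853657] [ 0.85240782  0.46813254 -1.04878322  2.05008591  0.61178732  0.81572922
 -0.21826715]
shift units [0.204 9.98  6.687] turn units [-1.042  1.014  0.561]
```

play_rows([
  [[0, 0, 0], [-0.52, 0.51, 0.28], -1],
  [[0, 0, 0], [-0.52, 0.5, 0.28], -1],
  [[0, 0, 0], [0, 0, 0], -1],
])

```text
time_s: 18.85
tool_pos: [0.5265, -0.1079, 0.2188]
eef_rot: [0.691, -0.152, 0.69, 0.15]
force: [-0.4, 0.8, -3.4]
grip_width: 0.24
```

```bash
python3 - <<'E'
from h import *
p,R,s=pose(); print(p,s['q'])
to([.607,.182,p[2]],Rd)
E
```

```text
[ 0.52649657 -0.10793391  0.21875558] [ 0.83257383  0.53696488 -1.0728965   1.96074776  0.57302346  0.98467106
 -0.08477029]
shift units [-0.019  9.188  7.775] turn units [-0.014  0.008  0.027]
```

play_rows([
  [[0, 0.92, 0.78], [0, 0, 0.03], -1],
  [[0, 0.92, 0.78], [0, 0, 0], -1],
  [[0, 0.92, 0.78], [0, 0, 0], -1],
  [[0, 0.92, 0.78], [0, 0, 0], -1],
  [[0, 0.92, 0.78], [0, 0, 0], -1],
  [[0, 0.92, 0.78], [0, 0, 0], -1],
  [[0, 0.92, 0.78], [0, 0, 0], -1],
  [[0, 0.92, 0.78], [0, 0, 0], -1],
  [[0, 0.92, 0.78], [0, 0, 0], -1],
  [[0, 0.92, 0.78], [0, 0, 0], -1],
])

```text
time_s: 20.1
tool_pos: [0.6064, 0.1832, 0.2192]
eef_rot: [0.691, -0.152, 0.69, 0.151]
force: [0.1, -0.4, -2.7]
grip_width: 0.238
```

play_rows([
  [[1, 0, 0], [0, 0, 0], -1],
  [[1, 0, 0], [0, 0, 0], -1],
  [[1, 0, 0], [0, 0, 0], -1],
  [[1, 0, 0], [0, 0, 0], -1],
  [[1, 0, 0], [0, 0, 0], -1],
  [[0.6, 0, 0], [0, 0, 0], -1],
  [[0, 0, 0], [0, 0, 0], -1],
])

```text
time_s: 20.98
tool_pos: [0.606, 0.1823, 0.0789]
eef_rot: [0.69, -0.152, 0.691, 0.152]
force: [-0.5, 0.4, -3.4]
grip_width: 0.241
```

```bash
python3 - <<'E'
from h import *
p,R,s=pose(); print(p,s['force'])
to([.607,.182,.061],Rd)
E
```

```text
[0.60597075 0.18229809 0.07890189] [-0.45700388  0.35540878 -3.40370553]
shift units [ 0.716 -0.028  0.033] turn units [-0.    -0.009  0.003]
```

play_rows([
  [[0.4, -0.02, 0.03], [0, 0, 0], -1],
  [[0.2, 0, 0], [0, 0, 0], -1],
  [[0.08, 0, 0], [0, 0, 0], -1],
  [[0.03, 0, 0], [0, 0, 0], -1],
  [[0, 0, 0], [0, 0, 0], -1],
])

```text
time_s: 21.6
tool_pos: [0.6077, 0.1827, 0.0621]
eef_rot: [0.691, -0.152, 0.69, 0.152]
force: [-0.7, 0.8, -3.7]
grip_width: 0.24
```

play_rows([
  [[0.05, 0, 0], [0, 0, 0], -1],
  [[0, 0, 0], [0, 0, 0], -1],
])

```text
time_s: 21.85
tool_pos: [0.608, 0.1827, 0.0611]
eef_rot: [0.691, -0.152, 0.69, 0.152]
force: [-0.2, -0.0, 1.4]
grip_width: 0.24
```

play_rows([
  [[0.03, 0, 0], [0, 0, 0], -1],
  [[0, 0, 0], [0, 0, 0], -1],
])

```text
time_s: 22.1
tool_pos: [0.6081, 0.1828, 0.0611]
eef_rot: [0.691, -0.152, 0.69, 0.152]
force: [-0.7, -2.2, 8.5]
grip_width: 0.243
```

play_rows([
  [[0, 0, 0], [0, 0, 0], 1],
  [[0, 0, 0], [0, 0, 0], 1],
  [[0, 0, 0], [0, 0, 0], 1],
  [[0, 0, 0], [0, 0, 0], 1],
  [[0, 0, 0], [0, 0, 0], 1],
  [[-0.5, 0, 0], [0, 0, 0], 1],
  [[-1, 0, 0], [0, 0, 0], 1],
  [[-1, 0, 0], [0, 0, 0], 1],
  [[-1, 0, 0], [0, 0, 0], 1],
  [[-1, 0, 0], [0, 0, 0], 1],
])

```text
time_s: 23.35
tool_pos: [0.6078, 0.183, 0.1754]
eef_rot: [0.691, -0.152, 0.69, 0.152]
force: [-0.6, -0.6, -0.2]
grip_width: 1.002
```

```bash
python3 - <<'E'
from h import *
np.set_printoptions(precision=4,suppress=True)
p,R,s=pose(); print(p,s['time_s'],s['q'])
W=snap('wrist','w9.png'); snap('scene','s9.png')
E
```

```text
[0.6078 0.183  0.1754] 23.35 [ 0.2095  0.6774 -0.9498  1.7968  0.6465  1.011  -0.5651]
```

View pics/w9.png

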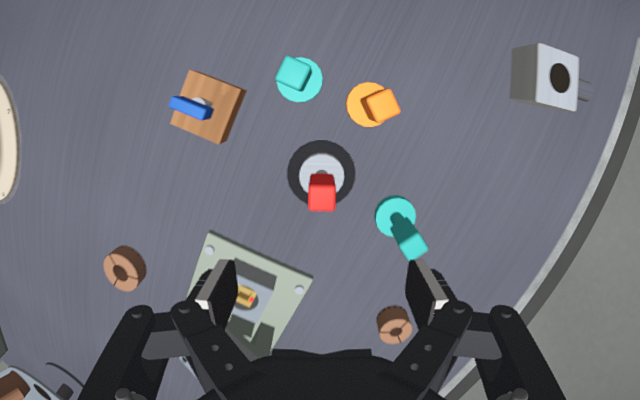

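View pics/s9.png

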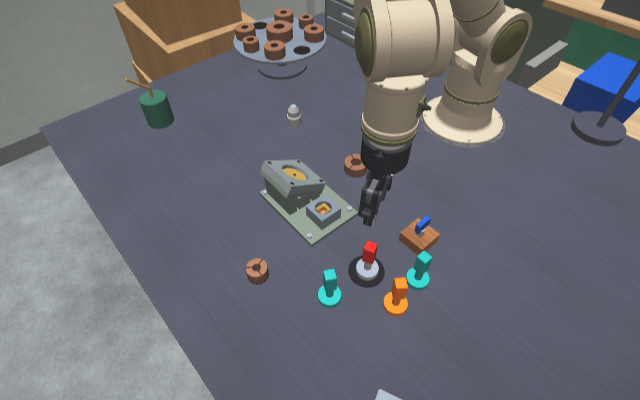

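```bash
python3 - <<'E'
from h import *
np.set_printoptions(precision=4,suppress=True)
W=load('w9.png')
bs,_=blobs(W['image'],[100,120,40],[130,255,255],(150,70,250,140)); k=bs[0]; r=cv2.minAreaRect(k); print(r); b=np.array([onz(W,*q,.073,True)[:2] for q in cv2.boxPoints(r)]);print(b)
bs,_=blobs(W['image'],[5,60,60],[22,255,255],(150,60,260,150)); k=bs[0]; r=cv2.minAreaRect(k); print(r); b=np.array([onz(W,*q,.03,True)[:2] for q in cv2.boxPoints(r)]);print(b,b.mean(0))
R90=R_tool([0,0,-1],[np.cos(np.radians(88.5)),np.sin(np.radians(88.5)),0])
to([.4585,.2035,.175],R90)
E
```

```text
((190.1499786376953, 107.44998931884766), (43.163780212402344, 14.865330696105957), 20.2248592376709)
[[0.4364 0.1963]
 [0.4368 0.211 ]
 [0.4829 0.2123]
 [0.483  0.198 ]]
((206.5818328857422, 106.53312683105469), (60.71501922607422, 60.538455963134766), 22.03622817993164)
[[0.4219 0.1696]
 [0.4251 0.238 ]
 [0.4963 0.2371]
 [0.4959 0.1712]] [0.4598 0.204 ]
shift units [ 0.052  3.238 -5.132] turn units [-10.61    0.044   0.037]
```

play_rows([
  [[0, 0.54, -0.855], [0, 0, 0], 1],
  [[0, 0.54, -0.855], [0, 0, 0], 1],
  [[0, 0.54, -0.855], [0, 0, 0], 1],
  [[0, 0.54, -0.855], [0, 0, 0], 0.6],
  [[0, 0.54, -0.855], [0, 0, 0], 0.2],
  [[0, 0.54, -0.855], [0, 0, 0], 0],
  [[0, 0, 0], [-1, 0, 0], 0],
  [[0, 0, 0], [-1, 0, 0], 0],
  [[0, 0, 0], [-1, 0, 0], 0],
  [[0, 0, 0], [-1, 0, 0], 0],
])

```text
time_s: 24.7
tool_pos: [0.4572, 0.2023, 0.1731]
eef_rot: [0.644, -0.294, 0.643, 0.293]
force: [0.6, 0.3, 0.0]
grip_width: 0.503
```

play_rows([
  [[0, 0, 0], [-1, 0, 0], 0],
  [[0, 0, 0], [-1, 0, 0], 0],
  [[0, 0, 0], [-1, 0, 0], 0],
  [[0, 0, 0], [-1, 0, 0], 0],
  [[0, 0, 0], [-1, 0, 0], 0],
  [[0, 0, 0], [-1, 0, 0], 0],
  [[0, 0, 0], [-0.85, 0, 0], 0],
  [[0, 0, 0], [0, 0, 0], 0],
])

```text
time_s: 25.7
tool_pos: [0.4572, 0.2022, 0.1728]
eef_rot: [0.5, -0.5, 0.5, 0.499]
force: [-0.7, -0.3, -0.4]
grip_width: 0.503
```

```bash
python3 - <<'E'
from h import *
np.set_printoptions(precision=4,suppress=True)
p,R,s=pose(); print(p,s['time_s'],s['q'],s['grip_width']); print(np.degrees(np.arctan2(*R.as_matrix()[1::-1,2])))
W=snap('wrist','w10.png')
E
```

```text
[0.4572 0.2022 0.1728] 25.7 [ 0.2972  0.6489 -1.2481  2.0831  0.7629  0.9797  0.2033] 0.502878447111777
89.89752649987483
```

View pics/w10.png

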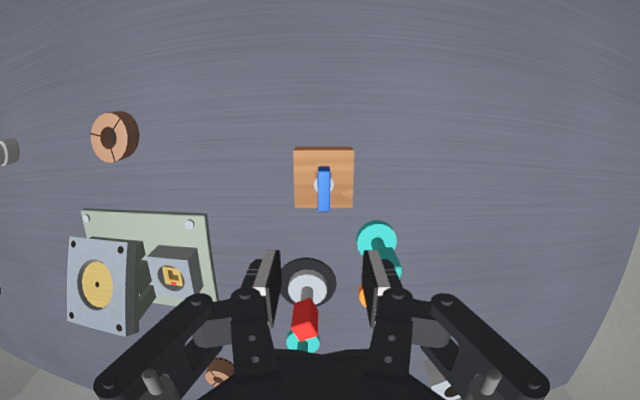

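```bash
python3 - <<'E'
from h import *
np.set_printoptions(precision=4,suppress=True)
W=load('w10.png'); w=W['image']
cv2.imwrite('pics/c10.png',cv2.resize(w[140:220,285:365],None,fx=7,fy=7,interpolation=cv2.INTER_CUBIC))
for lo in (60,150,180):
    bs,_=blobs(w,[100,100,lo],[130,255,255],(300,150,350,220)); k=bs[0]; r=cv2.minAreaRect(k); b=np.array([onz(W,*q,.076,True)[:2] for q in cv2.boxPoints(r)]);print(r,b,b.mean(0))
bs,_=blobs(w,[5,60,120],[22,255,255],(280,140,365,220)); k=bs[0]; r=cv2.minAreaRect(k); b=np.array([onz(W,*q,.03,True)[:2] for q in cv2.boxPoints(r)]);print(r,b,b.mean(0))
# lock
print(proj(W,[.583,.009,.041],True))
cv2.imwrite('pics/c10b.png',cv2.resize(w[235:310,140:205],None,fx=8,fy=8,interpolation=cv2.INTER_CUBIC))
p,R,s=pose(); print(proj(W,[p[0],p[1],.076],True))
E
```

```text
((323.4999694824219, 188.99998474121094), (43.99999237060547, 10.999998092651367), 90.0) [[0.4352 0.1986]
 [0.4352 0.2087]
 [0.4781 0.2089]
 [0.478  0.1984]] [0.4566 0.2037]
((323.5, 191.0), (40.0, 11.0), 90.0) [[0.439  0.1986]
 [0.439  0.2087]
 [0.4781 0.2089]
 [0.478  0.1984]] [0.4585 0.2037]
((323.5, 191.0), (40.0, 11.0), 90.0) [[0.439  0.1986]
 [0.439  0.2087]
 [0.4781 0.2089]
 [0.478  0.1984]] [0.4585 0.2037]
((323.0, 178.0), (58.0, 60.0), 90.0) [[0.4254 0.1718]
 [0.4254 0.2351]
 [0.4903 0.2368]
 [0.4902 0.1701]] [0.4578 0.2035]
[172.9652 276.9653]
[321.9724 190.0612]
```

View pics/c10.png

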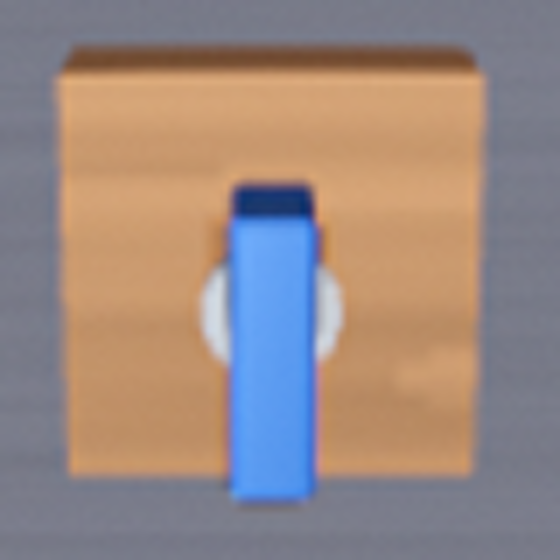

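View pics/c10b.png

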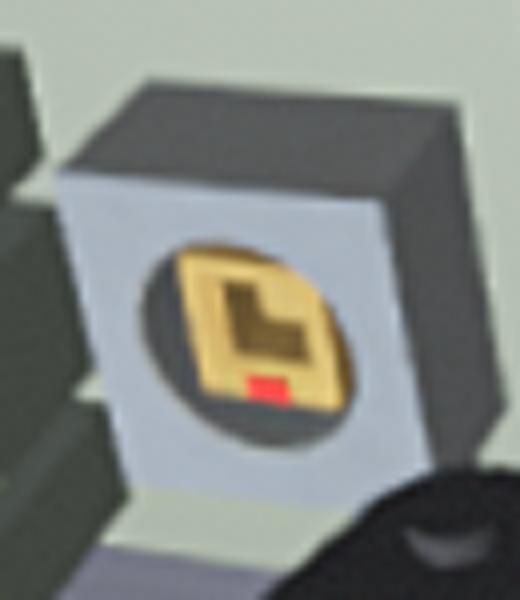

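play_rows([
  [[1, -0.05, 0.06], [0, 0, 0], 0],
  [[1, 0, 0], [0, 0, 0], 0],
  [[1, 0, 0], [0, 0, 0], 0],
  [[1, 0, 0], [0, 0, 0], 0],
  [[0.6, 0, 0], [0, 0, 0], 0],
  [[0.2, 0, 0], [0, 0, 0], 0],
  [[0, 0, 0], [0, 0, 0], 0],
])

```text
time_s: 26.62
tool_pos: [0.4586, 0.204, 0.0527]
eef_rot: [0.5, -0.5, 0.5, 0.499]
force: [-0.8, -0.4, 0.7]
grip_width: 0.498
```

```bash
python3 - <<'E'
from h import *
np.set_printoptions(precision=4,suppress=True)
R90=R_tool([0,0,-1],[0,1,0])
p,R,s=pose(); print(p,s['force'],s['q']); to([.4585,.2037,.0525],R90)
E
```

```text
[0.4586 0.204  0.0527] [-0.7933 -0.3613  0.741 ] [ 0.1547  0.7898 -1.0549  2.182   1.0252  0.8082 -0.0183]
shift units [ 0.008  0.004 -0.011] turn units [-0.014 -0.001  0.004]
```

Well aligned. I'll close the jaws and lift.

play_rows([
  [[0, 0, 0], [0, 0, 0], -1],
  [[0, 0, 0], [0, 0, 0], -1],
  [[0, 0, 0], [0, 0, 0], -1],
  [[0, 0, 0], [0, 0, 0], -1],
  [[0, 0, 0], [0, 0, 0], -1],
  [[0, 0, 0], [0, 0, 0], -1],
])

```text
time_s: 27.38
tool_pos: [0.4585, 0.2037, 0.0524]
eef_rot: [0.5, -0.5, 0.5, 0.5]
force: [0.4, 0.5, 0.2]
grip_width: 0.002
```

play_rows([
  [[-0.4, 0, 0], [0, 0, 0], -1],
  [[-1, 0, 0], [0, 0, 0], -1],
  [[-1, 0, 0], [0, 0, 0], -1],
  [[-1, 0, 0], [0, 0, 0], -1],
  [[0, 0, 0], [0, 0, 0], -1],
])

```text
time_s: 28.0
tool_pos: [0.4592, 0.2044, 0.1393]
eef_rot: [0.501, -0.5, 0.499, 0.499]
force: [0.8, 0.2, -0.2]
grip_width: 0.001
```

```bash
python3 - <<'E'
from h import *
np.set_printoptions(precision=4,suppress=True)
p,R,s=pose(); print(p,s['force'],s['torque'],s['grip_width'],s['q'])
W=snap('wrist','w11.png')['image']; s=snap('scene','s11.png')['image']
a=cv2.resize(W[130:330,220:420],None,fx=2.8,fy=2.8,interpolation=cv2.INTER_CUBIC)
b=cv2.resize(s[130:270,300:460],None,fx=4,fy=4,interpolation=cv2.INTER_CUBIC)
o=np.hstack([a,b]); cv2.imwrite('pics/c11.png',cv2.resize(o,None,fx=.65,fy=.65))
E
```

```text
[0.4592 0.2044 0.1393] [ 0.7606  0.1992 -0.2304] [0.0013 0.0064 0.0062] 0.000998038150167958 [ 0.2514  0.6826 -1.1885  2.1137  0.8266  0.9231  0.1498]
```

View pics/c11.png

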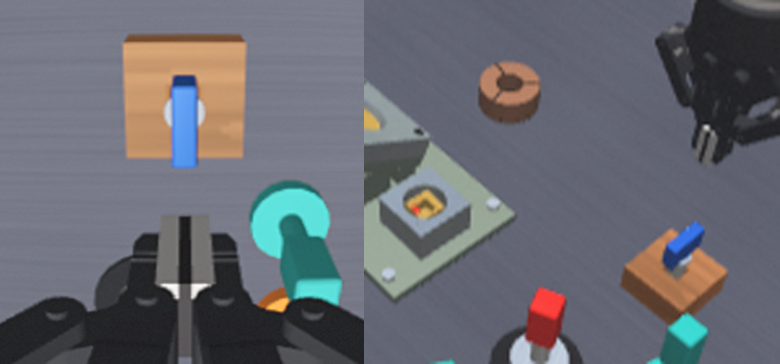

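```bash
python3 - <<'E'
from h import *
np.set_printoptions(precision=4,suppress=True)
W=load('w11.png'); S=load('s11.png'); T=load('top0.png'); p,R,s=pose()
bs,_=blobs(W['image'],[100,100,150],[130,255,255],(280,150,350,230)); w=cen(bs[0]); rw=cv2.minAreaRect(bs[0])
bs,_=blobs(S['image'],[100,120,40],[130,255,255],(400,200,450,260)); k=bs[0]; sc=cen(k); print('scene',sc,cv2.minAreaRect(k),'wrist',rw)
bs,_=blobs(T['image'],[105,130,60],[125,255,255],(225,235,265,275)); t=cen(bs[0])
print(tri([ray(W,*rw[0],True),ray(T,*t)]), tri([ray(W,*rw[0],True),ray(S,*sc)]), tri([ray(S,*sc),ray(T,*t)]))
for q in [(0,0,0),(-.019,0,0)]: print(proj(W,p+R.apply(q),True),proj(S,p+R.apply(q)))
print(proj(S,[.4585,.2037,.063]),proj(S,[.4585,.2037,.03]))
for d in ((.02,0),(-.02,0)): print(proj(S,[.4585+d[0],.2037,.076]))
a=cv2.resize(S['image'][130:270,340:460],None,fx=5,fy=4.2); cv2.imwrite('pics/c12.png',cv2.resize(S['image'][140:260,350:470],None,fx=5,fy=5,interpolation=cv2.INTER_CUBIC))
E
```

```text
scene [422.5055 223.5758] ((422.7500305175781, 223.75), (7.77817440032959, 19.798988342285156), 45.0) wrist ((320.5, 199.5), (45.0, 13.0), 90.0)
(array([0.4579, 0.2034, 0.0758]), [np.float64(0.0002194349863919425), np.float64(0.00021943498639195565)]) (array([0.4594, 0.2041, 0.0697]), [np.float64(0.00098657540232033), np.float64(0.0009865754023203586)]) (array([0.4581, 0.2048, 0.0685]), [np.float64(0.00021783398911367672), np.float64(0.00021783398911380056)])
[320.7554 230.6069] [427.9401 203.2303]
[320.7676 243.6879] [429.713  197.2661]
[421.6733 224.8692] [419.0843 233.6121]
[416.8841 226.1033]
[428.4687 216.5756]
```

View pics/c12.png

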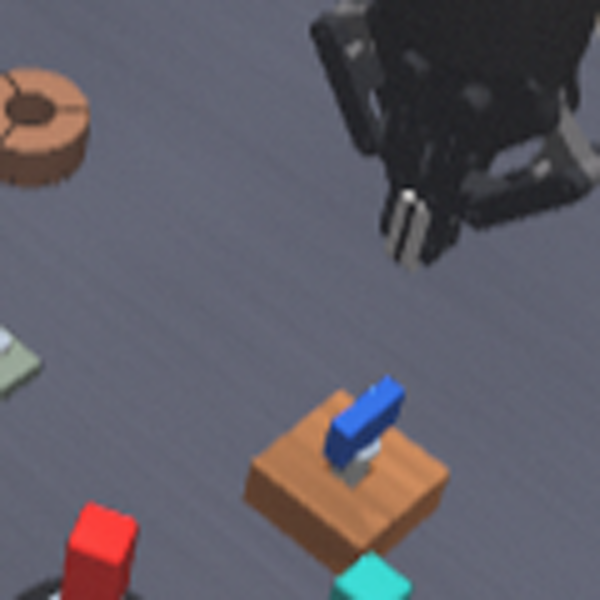

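```bash
python3 - <<'E'
from h import *
np.set_printoptions(precision=4,suppress=True)
print(robot.grip_point_offset, [a for a in dir(robot) if not a.startswith('_')])
W=load('w11.png'); S=load('s11.png'); p,R,s=pose(); print(p)
for d in (0,-.01,-.02,-.03,-.04): print(d,proj(W,p+R.apply((d,0,0)),True),proj(S,p+R.apply((d,0,0))),proj(W,p+R.apply((d,.011,0)),True),proj(S,p+R.apply((d,-.011,0.)))
)
cv2.imwrite('pics/c13.png',np.hstack([cv2.resize(S['image'][170:215,410:455],None,fx=8.8,fy=8.8,interpolation=cv2.INTER_CUBIC),cv2.resize(W['image'][210:300,276:366],None,fx=4.4,fy=4.4,interpolation=cv2.INTER_CUBIC)]))
E
```

```text
-0.0187 ['MotionError', 'camera', 'close_job', 'grip_point_offset', 'read_state']
[0.4585 0.2034 0.1374]
0 [320.7554 230.6069] [427.9401 203.2303] [320.7529 214.6745] [424.5882 205.8973]
-0.01 [320.7615 237.1974] [428.8658 200.1162] [320.7586 220.6303] [425.4895 202.7892]
-0.02 [320.7683 244.4447] [429.808  196.9467] [320.7651 227.2097] [426.4068 199.6256]
-0.03 [320.7761 252.4429] [430.7671 193.7203] [320.7725 234.5089] [427.3407 196.4048]
-0.04 [320.7849 261.3026] [431.7436 190.4354] [320.7809 242.6434] [428.2917 193.1253]
```

View pics/c13.png

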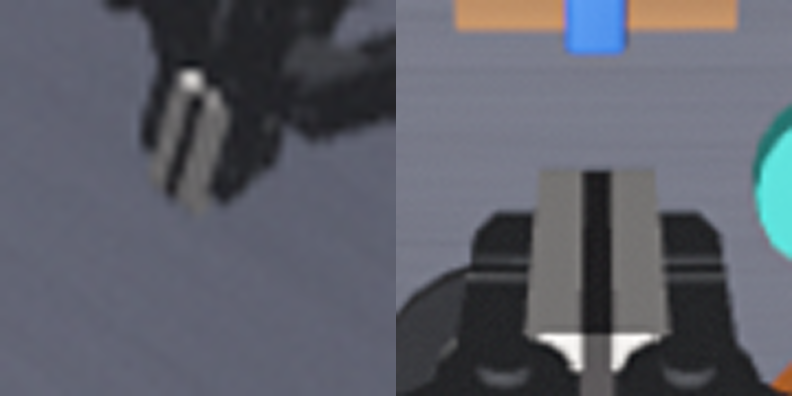

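play_rows([
  [[0, 0, 0], [0, 0, 0], 0],
  [[0, 0, 0], [0, 0, 0], 0],
  [[1, 0, 0.01], [0, 0, 0], 0],
  [[1, 0, 0], [0, 0, 0], 0],
  [[1, 0, 0], [0, 0, 0], 0],
  [[0.8, 0, 0], [0, 0, 0], 0],
  [[0.2, 0, 0], [0, 0, 0], 0],
  [[0, 0, 0], [0, 0, 0], 0],
])

```text
time_s: 29.1
tool_pos: [0.4583, 0.2042, 0.0374]
eef_rot: [0.5, -0.5, 0.5, 0.5]
force: [-0.2, 0.5, -0.4]
grip_width: 0.5
```

```bash
python3 - <<'E'
from h import *
np.set_printoptions(precision=4,suppress=True)
p,R,s=pose(); print(p,s['force'],s['grip_width'])
W=snap('wrist','w14.png')['image']; s=snap('scene','s14.png')['image']
a=cv2.resize(W[150:310,240:400],None,fx=2.5,fy=2.5,interpolation=cv2.INTER_CUBIC)
b=cv2.resize(s[170:250,380:460],None,fx=5,fy=5,interpolation=cv2.INTER_CUBIC)
cv2.imwrite('pics/c14.png',np.hstack([a,b]))
E
```

```text
[0.4583 0.2042 0.0374] [-0.1635  0.4975 -0.4266] 0.49975018263581233
```

View pics/c14.png

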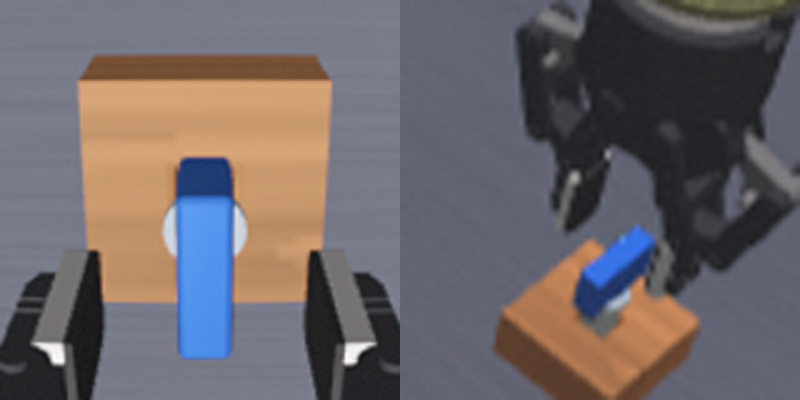

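play_rows([
  [[0.3, 0, -0.01], [0, 0, 0], 0],
  [[0.25, 0, 0], [0, 0, 0], 0],
  [[0.2, 0, 0], [0, 0, 0], 0],
  [[0, 0, 0], [0, 0, 0], 0],
])

```text
time_s: 29.7
tool_pos: [0.4582, 0.2036, 0.0182]
eef_rot: [0.5, -0.5, 0.501, 0.5]
force: [0.3, -0.0, -0.1]
grip_width: 0.498
```

```bash
python3 - <<'E'
from h import *
np.set_printoptions(precision=4,suppress=True)
p,R,s=pose(); print(p,s['force'],s['grip_width'])
W=snap('wrist','w15.png')['image']; s=snap('scene','s15.png')['image']
a=cv2.resize(W[150:310,240:400],None,fx=2.5,fy=2.5,interpolation=cv2.INTER_CUBIC)
b=cv2.resize(s[170:250,380:460],None,fx=5,fy=5,interpolation=cv2.INTER_CUBIC)
cv2.imwrite('pics/c15.png',np.hstack([a,b]))
E
```

```text
[0.4582 0.2036 0.0182] [ 0.285  -0.009  -0.0774] 0.49831564357303915
```

View pics/c15.png

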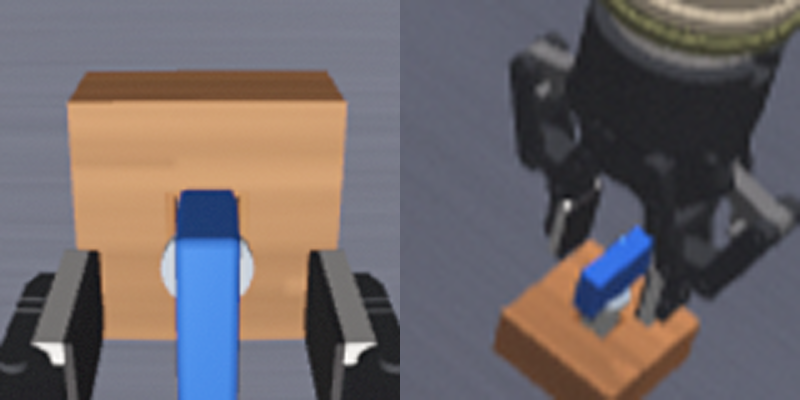

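```bash
python3 - <<'E'
from h import *
np.set_printoptions(precision=1,suppress=True)
S=load('s15.png')
for z in (.03,.04,.05,.06,.07): print(z,*[ (proj(S,[.4582+dx,.2036+dy,z])-[380,170])*5 for dx in(.011,-.011) for dy in (.021,.028)], *[ (proj(S,[.4582+dx,.2036-.021,z])-[380,170])*5 for dx in(.011,-.011)])
cv2.imwrite('pics/c16.png',cv2.resize(S['image'][200:245,400:450],None,fx=14,fy=13,interpolation=cv2.INTER_CUBIC))
E
```

```text
0.03 [216.6 358.9] [228.9 368.6] [247.4 332.5] [259.8 341.9] [144.6 302.8] [175.4 277.6]
0.04 [220.7 346.1] [233.1 355.7] [251.7 319.5] [264.2 329. ] [148.  289.8] [179.1 264.5]
0.05 [224.8 333. ] [237.4 342.6] [256.1 306.4] [268.7 315.8] [151.5 276.6] [182.8 251.1]
0.06 [229.1 319.6] [241.7 329.3] [260.5 293. ] [273.2 302.4] [155.  263.1] [186.5 237.6]
0.07 [233.3 306.1] [246.2 315.8] [265.  279.3] [277.9 288.8] [158.6 249.4] [190.3 223.9]
```

View pics/c16.png

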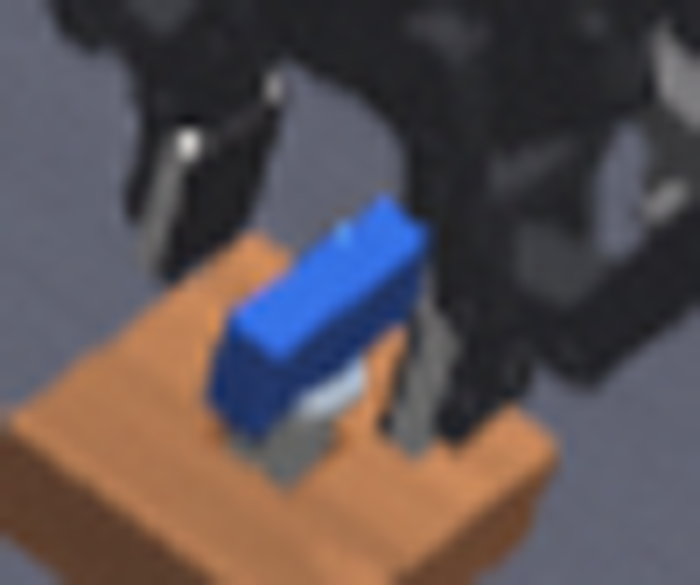

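The stated TCP lies about 40 mm beyond the visible finger tips. The tips are at z≈0.063 here, so I'll go 4 mm lower and grip.

play_rows([
  [[0.16, 0, 0], [0, 0, 0], 0],
  [[0, 0, 0], [0, 0, 0], -1],
  [[0, 0, 0], [0, 0, 0], -1],
  [[0, 0, 0], [0, 0, 0], -1],
  [[0, 0, 0], [0, 0, 0], -1],
  [[0, 0, 0], [0, 0, 0], -1],
])

```text
time_s: 30.55
tool_pos: [0.4585, 0.2037, 0.0147]
eef_rot: [0.5, -0.5, 0.5, 0.5]
force: [-0.8, -1.1, 1.4]
grip_width: 0.127
```

```bash
python3 - <<'E'
from h import *
np.set_printoptions(precision=4,suppress=True)
p,R,s=pose(); print(p,s['force'],s['torque'],s['grip_width'])
W=snap('wrist','w17.png')['image']; s=snap('scene','s17.png')['image']
a=cv2.resize(W[150:310,240:400],None,fx=2.5,fy=2.5,interpolation=cv2.INTER_CUBIC)
b=cv2.resize(s[170:250,380:460],None,fx=5,fy=5,interpolation=cv2.INTER_CUBIC)
cv2.imwrite('pics/c17.png',np.hstack([a,b]))
E
```

```text
[0.4585 0.2037 0.0147] [-0.8342 -1.102   1.426 ] [-0.1417  0.0818 -0.0072] 0.12671527487055254
```

View pics/c17.png

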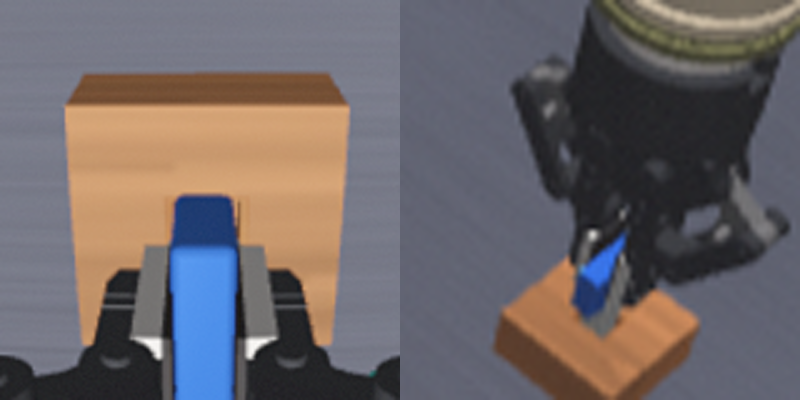

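The key is gripped (opening 0.127). I'll lift it and carry it towards the lock.

play_rows([
  [[-0.4, 0, 0], [0, 0, 0], -1],
  [[-0.8, 0, 0], [0, 0, 0], -1],
  [[-1, 0, 0], [0, 0, 0], -1],
  [[-1, 0, 0], [0, 0, 0], -1],
  [[-1, 0, 0], [0, 0, 0], -1],
  [[-0.5, 0, 0], [0, 0, 0], -1],
])

```text
time_s: 31.4
tool_pos: [0.4588, 0.204, 0.1336]
eef_rot: [0.501, -0.5, 0.5, 0.499]
force: [-0.3, -0.1, -0.4]
grip_width: 0.13
```

play_rows([
  [[0, -0.9, -0.97], [0, 0, 0], -1],
  [[0, -0.9, -0.97], [0, 0, 0], -1],
  [[0, -0.9, -0.97], [0, 0, 0], -1],
  [[0, -0.9, -0.97], [0, 0, 0], -1],
  [[0, -0.9, -0.97], [0, 0, 0], -1],
  [[0, -0.9, -0.97], [0, 0, 0], -1],
  [[0, -0.9, -0.97], [0, 0, 0], -1],
  [[0, -0.9, -0.97], [0, 0, 0], -1],
  [[0, 0, 0], [0, 0, 0], -1],
])

```text
time_s: 32.52
tool_pos: [0.6393, 0.0068, 0.1312]
eef_rot: [0.501, -0.499, 0.502, 0.499]
force: [-0.5, 0.8, -0.5]
grip_width: 0.121
```

```bash
python3 - <<'E'
from h import *
np.set_printoptions(precision=4,suppress=True)
p,R,s=pose(); print(p,s['force'],s['torque'],s['grip_width'],s['q'],s['time_s'])
W=snap('wrist','w18.png'); s=snap('scene','s18.png')['image']
u,v=proj(W,[.583,.0087,.041],True); print(u,v)
a=cv2.resize(W['image'][int(v)-40:int(v)+40,int(u)-40:int(u)+40],None,fx=5,fy=5,interpolation=cv2.INTER_CUBIC)
b=cv2.resize(s[130:230,270:370],None,fx=4,fy=4,interpolation=cv2.INTER_CUBIC)
cv2.imwrite('pics/c18.png',np.hstack([a,b]))
E
```

```text
[0.6393 0.0068 0.1312] [-0.5263  0.835  -0.4743] [ 0.0178  0.0049 -0.0011] 0.12138383775050846 [ 0.5651  0.8327 -1.1384  1.8169  0.861   1.0887  0.665 ] 32.525
323.8471715226429 130.43470314790028
```

View pics/c18.png

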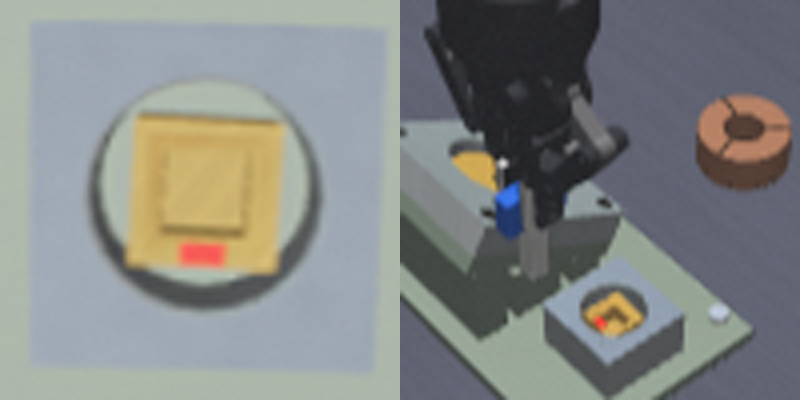

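View pics/w18.png

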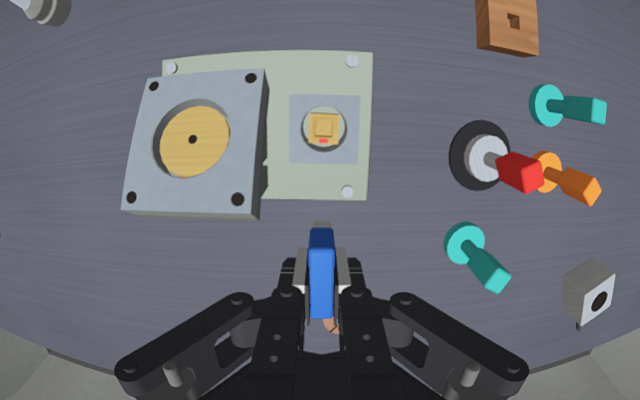

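```bash
python3 - <<'E'
from h import *
np.set_printoptions(precision=4,suppress=True)
W=load('w18.png'); u0,v0=323-40,130-40
def cv(l,z): return np.array([onz(W,u0+x/5,v0+y/5,z,True)[:2] for x,y in l])
b=cv([(137,117),(285,125),(278,272),(125,265)],.041); print(b,b.mean(0))
for i in range(4): e=b[(i+1)%4]-b[i]; print(np.linalg.norm(e),np.degrees(np.arctan2(e[1],e[0])))
k=cv([(30,20),(386,30),(372,373),(32,368)],.047); print('block',k,k.mean(0))
for i in range(4): e=k[(i+1)%4]-k[i]; print(np.linalg.norm(e),np.degrees(np.arctan2(e[1],e[0])))
r=cv([(203,254)],.041); print('red',r)
bs,_=blobs(W['image'],[15,90,60],[35,255,255],(295,95,355,165)); 
p,R,s=pose(); print('key tip expected px',proj(W,p+R.apply([.0067,0,0]),True), proj(load('s18.png'),p+R.apply([.0067,0,0])))
E
```

```text
[[ 0.5679 -0.0029]
 [ 0.5694  0.0227]
 [ 0.5954  0.0216]
 [ 0.594  -0.0053]] [0.5817 0.0091]
0.025650981334373688 86.6947061390625
0.02602489470705528 -2.451066666491549
0.026928787675830984 -92.91366826029157
0.026221144274853076 174.75137794454784
block [[ 0.5507 -0.0205]
 [ 0.5526  0.0395]
 [ 0.6124  0.0379]
 [ 0.6112 -0.0216]] [0.5817 0.0088]
0.06005155506888794 88.19433283493505
0.059805750434407015 -1.4723549669380729
0.05950307579698156 -91.12954693257939
0.06051359067662417 179.04701232804697
red [[0.5922 0.0084]]
key tip expected px [326.5308 226.663 ] [303.4835 198.0162]
```

```bash
python3 - <<'E'
from h import *
np.set_printoptions(precision=4,suppress=True)
p,R,s=pose(); print(p,R.as_matrix(),s['joint_velocities'])
W=load('w18.png');print(proj(W,p+R.apply([.0067,0,0]),True), proj(load('s18.png'),p+R.apply([.0067,0,0])))
W=snap('wrist','w19.png'); p,R,s=pose();print(p,proj(W,p+R.apply([.0067,0,0]),True),proj(W,p+R.apply([-.06,0,0]),True),proj(W,[.582,.009,.041],True))
cv2.imwrite('pics/c19.png',cv2.resize(W['image'][200:330,270:370],None,fx=5,fy=4.5,interpolation=cv2.INTER_CUBIC))
E
```

```text
[0.6377 0.0096 0.1319] [[-0.0007 -1.      0.0015]
 [ 0.0002  0.0015  1.    ]
 [-1.      0.0007  0.0002]] [-0.0146 -0.0095 -0.0138  0.0136 -0.0007 -0.0018  0.0008]
[326.5308 226.663 ] [303.4835 198.0162]
[0.6375 0.0102 0.1321] [323.0934 228.4552] [323.9305 285.175 ] [321.0996 131.0659]
```

View pics/c19.png

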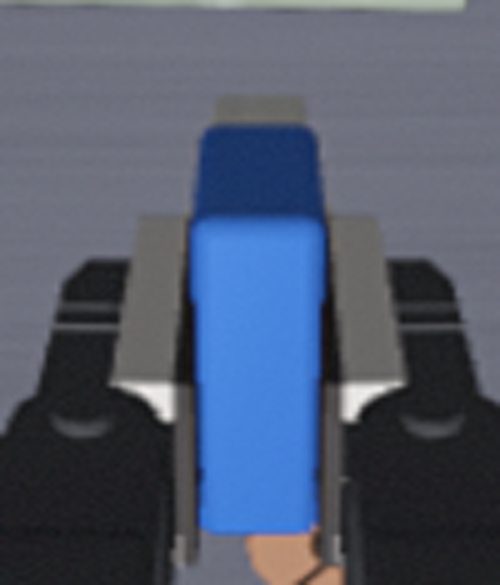

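```bash
python3 - <<'E'
from h import *
np.set_printoptions(precision=4,suppress=True)
for f in ('w18.png','w19.png'):
    W=load(f)
    bs,_=blobs(W['image'],[12,90,60],[35,255,255],(295,95,355,165)); r=cv2.minAreaRect(np.vstack(bs)); print(r,onz(W,*r[0],.041,True))
R2=R_tool([0,0,-1],[np.cos(np.radians(86.5)),np.sin(np.radians(86.5)),0])
p,R,s=pose(); print(p,s['joint_velocities']); to([.582,.009,p[2]-.04],R2)
E
```

```text
((323.7646484375, 128.2665557861328), (30.12871551513672, 30.12871551513672), 3.5763344764709473) [0.5811 0.0086 0.041 ]
((320.2444763183594, 129.85496520996094), (29.275266647338867, 29.853416442871094), 3.012787342071533) [0.5809 0.0083 0.041 ]
[0.6375 0.0102 0.1321] [-0.0079 -0.0066 -0.008   0.0041  0.0024  0.0006  0.0006]
shift units [ 1.601  2.22  -0.05 ] turn units [ 0.58   0.001 -0.004]
```

play_rows([
  [[0, 0.5, -0.05], [0.3, 0, 0], -1],
  [[0, 0.7, 0], [0.28, 0, 0], -1],
  [[0, 0.7, 0], [0, 0, 0], -1],
  [[0.4, 0.32, 0], [0, 0, 0], -1],
  [[0.6, 0, 0], [0, 0, 0], -1],
  [[0.4, 0, 0], [0, 0, 0], -1],
  [[0, 0, 0], [0, 0, 0], -1],
  [[0, 0, 0], [0, 0, 0], -1],
])

```text
time_s: 33.67
tool_pos: [0.5831, 0.0107, 0.0972]
eef_rot: [0.515, -0.484, 0.515, 0.484]
force: [-0.6, -0.3, -0.9]
grip_width: 0.128
```

```bash
python3 - <<'E'
from h import *
np.set_printoptions(precision=4,suppress=True)
R2=R_tool([0,0,-1],[np.cos(np.radians(86.5)),np.sin(np.radians(86.5)),0])
S=snap('scene','s20.png'); T=snap('top','t20.png')
p,R,s=pose(); print(p,s['time_s'],s['force'],s['q']); to([.582,.0088,.060],R2)
print('tip px',proj(S,p+R.apply([.0067,0,0])),'socket px',proj(S,[.582,.0088,.041]))
cv2.imwrite('pics/c20.png',cv2.resize(S['image'][165:235,280:370],None,fx=8,fy=8,interpolation=cv2.INTER_CUBIC))
E
```

```text
[0.5831 0.0106 0.0975] 33.775 [-1.2121 -0.2403 -1.2516] [ 0.5692  0.8109 -1.1101  1.9716  0.9072  0.9695  0.5057]
shift units [ 1.501  0.042 -0.075] turn units [-0.009 -0.     0.007]
tip px [322.5333 196.1627] socket px [322.4256 209.2723]
```

View pics/c20.png

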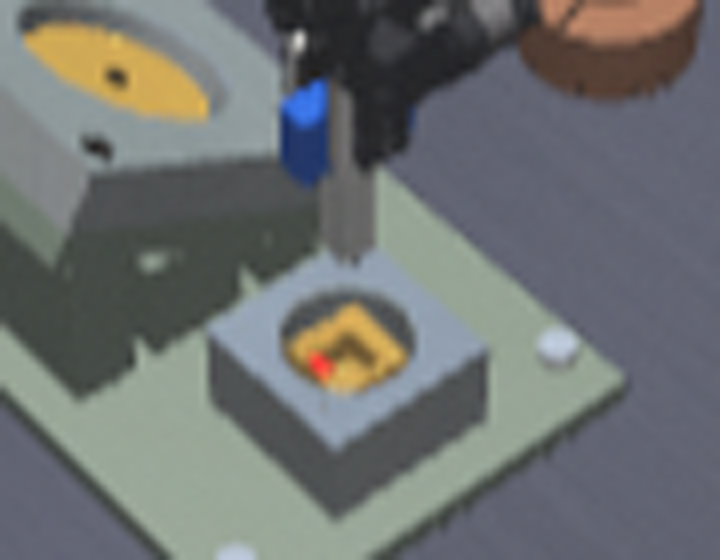

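play_rows([
  [[0.6, 0.04, -0.07], [0, 0, 0], -1],
  [[0.6, 0, 0], [0, 0, 0], -1],
  [[0.6, 0, 0], [0, 0, 0], -1],
  [[0, 0, 0], [0, 0, 0], -1],
  [[0, 0, 0], [0, 0, 0], -1],
])

```text
time_s: 34.4
tool_pos: [0.5818, 0.0091, 0.0523]
eef_rot: [0.515, -0.484, 0.515, 0.484]
force: [-0.3, 0.3, -0.2]
grip_width: 0.122
```

```bash
python3 - <<'E'
from h import *
np.set_printoptions(precision=4,suppress=True)
R2=R_tool([0,0,-1],[np.cos(np.radians(86.5)),np.sin(np.radians(86.5)),0])
S=snap('scene','s21.png')
p,R,s=pose(); print(p,s['time_s'],s['force'],s['torque']); to([.582,.0088,.0317],R2)
cv2.imwrite('pics/c21.png',cv2.resize(S['image'][165:235,280:370],None,fx=8,fy=8,interpolation=cv2.INTER_CUBIC))
E
```

```text
[0.5819 0.0091 0.0525] 34.45 [ 0.3622  0.2966 -0.7068] [0.0237 0.0435 0.0038]
shift units [ 0.834 -0.003 -0.01 ] turn units [-0.005 -0.001  0.006]
```

View pics/c21.png

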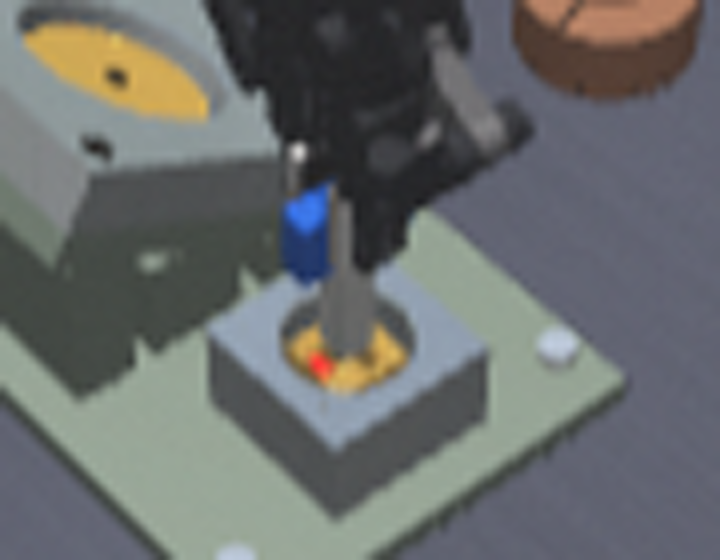

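play_rows([
  [[0.16, 0, 0], [0, 0, 0], -1],
  [[0.16, 0, 0], [0, 0, 0], -1],
  [[0, 0, 0], [0, 0, 0], -1],
])

```text
time_s: 34.83
tool_pos: [0.5815, 0.0086, 0.0439]
eef_rot: [0.515, -0.484, 0.515, 0.484]
force: [0.8, -0.7, -1.4]
grip_width: 0.126
```

play_rows([
  [[0.12, 0, 0], [0, 0, 0], -1],
  [[0.12, 0, 0], [0, 0, 0], -1],
  [[0, 0, 0], [0, 0, 0], -1],
])

```text
time_s: 35.2
tool_pos: [0.5815, 0.0087, 0.038]
eef_rot: [0.515, -0.484, 0.515, 0.484]
force: [-0.5, 0.3, -1.4]
grip_width: 0.128
```

play_rows([
  [[0.12, 0, 0], [0, 0, 0], -1],
  [[0.08, 0, 0], [0, 0, 0], -1],
  [[0, 0, 0], [0, 0, 0], -1],
])

```text
time_s: 35.58
tool_pos: [0.5816, 0.0087, 0.0331]
eef_rot: [0.515, -0.484, 0.515, 0.484]
force: [-0.6, -0.0, -1.4]
grip_width: 0.129
```

play_rows([
  [[0.05, 0, 0], [0, 0, 0], -1],
  [[0.03, 0, 0], [0, 0, 0], -1],
  [[0, 0, 0], [0, 0, 0], -1],
])

```text
time_s: 35.95
tool_pos: [0.5818, 0.0088, 0.0317]
eef_rot: [0.515, -0.485, 0.515, 0.484]
force: [-0.6, 0.3, 4.7]
grip_width: 0.126
```

```bash
python3 - <<'E'
from h import *
p,R,s=pose(); print(p,s['force'],s['torque'],s['q'])
S=snap('scene','s22.png')
cv2.imwrite('pics/c22.png',cv2.resize(S['image'][165:235,280:370],None,fx=8,fy=8,interpolation=cv2.INTER_CUBIC))
E
```

```text
[0.58182114 0.00880325 0.03168874] [-0.58753295  0.27993851  4.68224482] [-0.16261607  0.27386692 -0.05717401] [ 0.52369117  0.88481345 -1.02841847  2.01407951  1.02789716  0.88628818
  0.41392023]
```

View pics/c22.png

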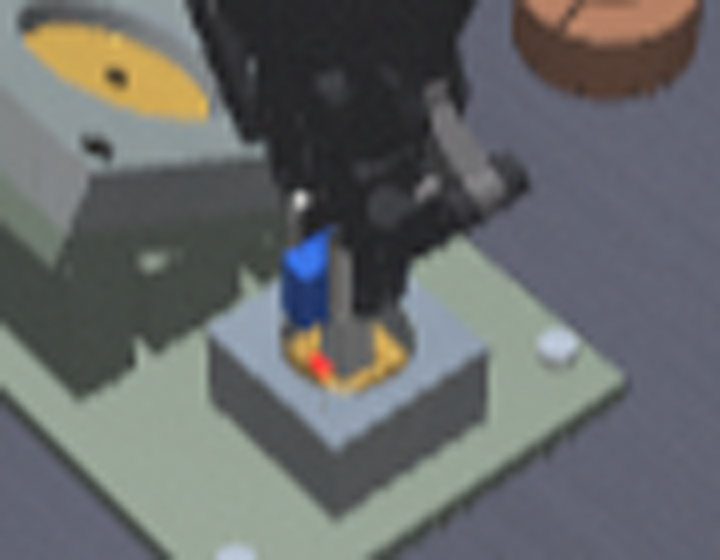

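play_rows([
  [[-0.01, 0, 0], [0.8, 0, 0], -1],
  [[0, 0, 0], [1, 0, 0], -1],
  [[0, 0, 0], [1, 0, 0], -1],
  [[0, 0, 0], [1, 0, 0], -1],
  [[0, 0, 0], [1, 0, 0], -1],
  [[0, 0, 0], [1, 0, 0], -1],
  [[0, 0, 0], [1, 0, 0], -1],
  [[0, 0, 0], [1, 0, 0], -1],
])

```text
time_s: 37.0
tool_pos: [0.5813, 0.0085, 0.0317]
eef_rot: [0.665, -0.239, 0.666, 0.238]
force: [-1.8, -0.9, 4.2]
grip_width: 0.128
```

```bash
cat > st2.py <<'E'
from h import *
np.set_printoptions(precision=4,suppress=True)
p,R,s=pose(); print(p,'F',s['force'],'T',s['torque'],s['q'],s['time_s'])
print('yaw',np.degrees(np.arctan2(*R.as_matrix()[1::-1,2])),'tilt',np.degrees(np.arccos(-R.as_matrix()[2,0]))); to([.5818,.0088,p[2]])
E
python3 st2.py
```

```text
[0.5813 0.0085 0.0317] F [-1.815  -0.8639  4.2343] T [-0.2234  0.6064  0.0001] [ 0.4385  0.8071 -0.8604  2.0195  0.9186  0.7616 -0.3087] 37.0
yaw 39.4602615795054 tilt 0.06592153309393432
shift units [-0.    -0.001  0.022] turn units [0. 0. 0.]
```

play_rows([
  [[0, 0, 0.02], [0.8, 0, 0], -1],
  [[0, 0, 0], [0.8, 0, 0], -1],
  [[0, 0, 0], [0.8, 0, 0], -1],
  [[0, 0, 0], [0.8, 0, 0], -1],
  [[0, 0, 0], [0.8, 0, 0], -1],
])

```text
time_s: 37.62
tool_pos: [0.5813, 0.0085, 0.0317]
eef_rot: [0.7, -0.096, 0.701, 0.095]
force: [-2.6, -1.8, 6.4]
grip_width: 0.127
```

```bash
python3 st2.py
```

```text
[0.5813 0.0085 0.0317] F [-2.6102 -1.8392  6.3763] T [-0.4768  0.9033  0.0544] [ 0.3835  0.7709 -0.7635  2.0224  0.8476  0.7002 -0.6623] 37.625
yaw 15.493138230707132 tilt 0.11254091447891255
shift units [-0.     0.007  0.024] turn units [0. 0. 0.]
```

play_rows([
  [[0, 0, 0], [0.4, 0, 0], -1],
  [[0, 0, 0], [0.4, 0, 0], -1],
  [[0, 0, 0], [0.3, 0, 0], -1],
])

```text
time_s: 38.0
tool_pos: [0.5812, 0.0085, 0.0317]
eef_rot: [0.705, -0.056, 0.705, 0.055]
force: [-4.0, -1.7, 5.9]
grip_width: 0.127
```

```bash
python3 st2.py
```

```text
[0.5812 0.0085 0.0317] F [-3.9738 -1.7359  5.9481] T [-0.4828  0.9303  0.0366] [ 0.3673  0.7616 -0.7358  2.0234  0.8263  0.6837 -0.7562] 38.0
yaw 8.985685150393136 tilt 0.11893887172598072
shift units [-0.     0.009  0.025] turn units [0. 0. 0.]
```

play_rows([
  [[0, 0, 0], [0.4, 0, 0], -1],
  [[0, 0, 0], [0.4, 0, 0], -1],
  [[0, 0, 0], [0, 0, 0], -1],
])

```text
time_s: 38.38
tool_pos: [0.5812, 0.0085, 0.0317]
eef_rot: [0.706, -0.027, 0.707, 0.025]
force: [-3.6, -1.4, 6.1]
grip_width: 0.131
```

```bash
python3 st2.py
```

```text
[0.5812 0.0085 0.0317] F [-3.5978 -1.3975  6.0763] T [-0.4226  0.8768  0.0865] [ 0.355   0.7549 -0.7152  2.0243  0.8101  0.6717 -0.8243] 38.375
yaw 4.228850460976552 tilt 0.12442651554779294
shift units [-0.     0.01   0.027] turn units [0. 0. 0.]
```

play_rows([
  [[0, 0, 0], [0.4, 0, 0], -1],
  [[0, 0, 0], [0, 0, 0], -1],
])

```text
time_s: 38.62
tool_pos: [0.5812, 0.0085, 0.0317]
eef_rot: [0.707, -0.012, 0.707, 0.011]
force: [-3.3, -2.3, 6.7]
grip_width: 0.126
```

```bash
python3 st2.py
```

```text
[0.5812 0.0085 0.0317] F [-3.3065 -2.3007  6.6748] T [-0.4305  0.9314  0.1438] [ 0.3489  0.7516 -0.7049  2.0247  0.8019  0.6658 -0.8583] 38.625
yaw 1.838014155383622 tilt 0.12347279226580098
shift units [-0.     0.011  0.026] turn units [0. 0. 0.]
```

play_rows([
  [[0, 0, 0], [0.5, 0, 0], -1],
  [[0, 0, 0], [0.5, 0, 0], -1],
  [[0, 0, 0], [0, 0, 0], -1],
])

```text
time_s: 39.0
tool_pos: [0.5811, 0.0085, 0.0317]
eef_rot: [0.706, 0.025, 0.707, -0.026]
force: [-4.0, -1.2, 6.7]
grip_width: 0.121
```

```bash
python3 st2.py
```

```text
[0.5811 0.0085 0.0317] F [-4.0225 -1.1603  6.6756] T [-0.4312  0.9538  0.2662] [ 0.3329  0.7436 -0.6785  2.0258  0.7806  0.6511 -0.9431] 39.0
yaw -4.1488241019737435 tilt 0.1336298811909015
shift units [-0.     0.014  0.028] turn units [0. 0. 0.]
```

play_rows([
  [[0, 0, 0], [0.5, 0, 0], -1],
  [[0, 0, 0], [0.5, 0, 0], -1],
  [[0, 0, 0], [0, 0, 0], -1],
])

```text
time_s: 39.38
tool_pos: [0.5811, 0.0085, 0.0317]
eef_rot: [0.704, 0.062, 0.705, -0.063]
force: [-3.2, -2.5, 5.8]
grip_width: 0.127
```

```bash
python3 st2.py; python3 - <<'E'
from h import *
S=snap('scene','s23.png'); W=snap('wrist','w23.png')
a=cv2.resize(S['image'][165:235,290:360],None,fx=5.7,fy=5.7,interpolation=cv2.INTER_CUBIC)
b=cv2.resize(W['image'][160:300,250:390],None,fx=2.85,fy=2.85,interpolation=cv2.INTER_CUBIC)
cv2.imwrite('pics/c23.png',np.hstack([a,b]))
E
```

```text
[0.5811 0.0085 0.0317] F [-3.1728 -2.5229  5.8041] T [-0.4841  0.905   0.2694] [ 0.3167  0.7359 -0.6519  2.0268  0.7584  0.6365 -1.0269] 39.375
yaw -10.148736328085517 tilt 0.13056565943742204
shift units [-0.     0.017  0.026] turn units [0. 0. 0.]
```

View pics/c23.png

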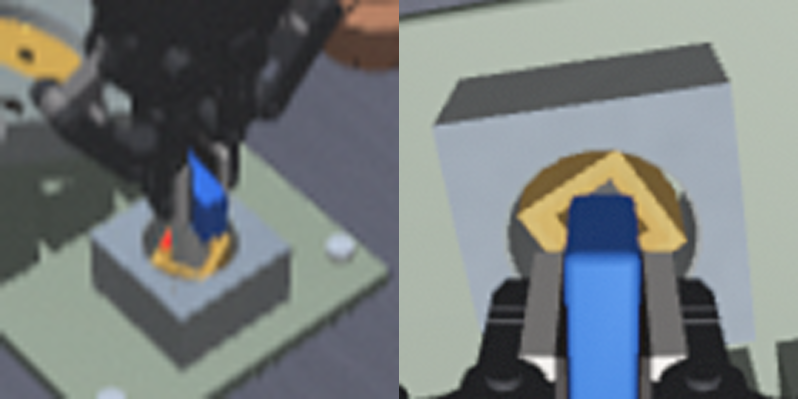

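```bash
python3 - <<'E'
from h import *
np.set_printoptions(precision=4,suppress=True)
W=load('w23.png')
def cv(l,z): return np.array([onz(W,250+(x-400+1)/2.85,160+y/2.85,z,True)[:2] for x,y in l])
b=cv([(520,215),(615,150),(685,240)],.041); print(b)
for i in range(2): e=b[i+1]-b[i]; print(np.linalg.norm(e),np.degrees(np.arctan2(e[1],e[0]))%90)
k=cv([(437,125),(728,83)],.047); e=k[1]-k[0]; print(np.linalg.norm(e),np.degrees(np.arctan2(e[1],e[0]))%90)
k=cv([(728,83),(753,343)],.047); e=k[1]-k[0]; print(np.linalg.norm(e),np.degrees(np.arctan2(e[1],e[0]))%90)
m=cv([(565,222),(605,182),(660,225)],.041);print(m)
E
python3 - <<'E'
import cv2
W=cv2.imread('pics/w23.png'); cv2.imwrite('pics/c24.png',cv2.resize(W[200:270,280:360],None,fx=9,fy=8.5,interpolation=cv2.INTER_CUBIC))
E
```

```text
[[0.5649 0.0137]
 [0.5874 0.0248]
 [0.5988 0.0015]]
0.025151936948657295 26.249135438376925
0.0258947314594477 26.12153130843054
0.05848937391830673 88.49116467810863
0.061004597451985214 88.42478166680672
[[0.5741 0.0104]
 [0.5841 0.0181]
 [0.594  0.0061]]
```

View pics/c24.png

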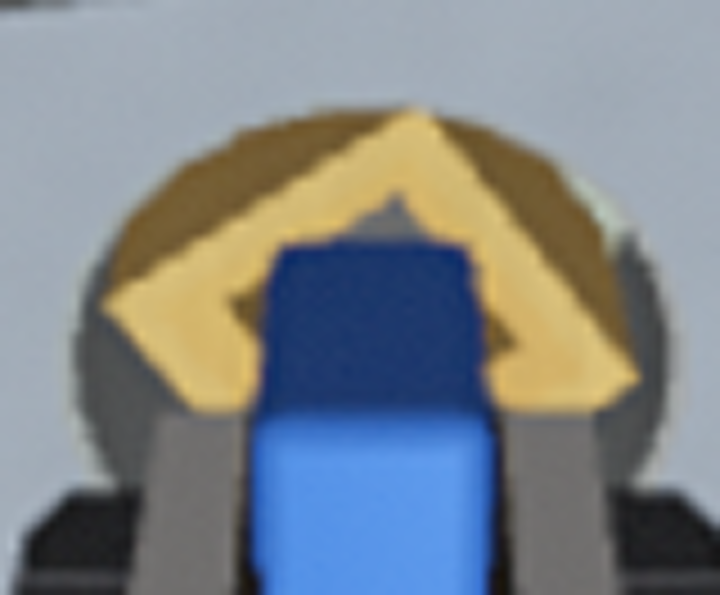

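```bash
python3 - <<'E'
from h import *
np.set_printoptions(precision=4,suppress=True)
W=load('w23.png'); w=W['image']
bs,_=blobs(w,[100,100,190],[130,255,255],(280,230,380,340)); k=bs[0]; r=cv2.minAreaRect(k); print(r,cv2.boxPoints(r))
b=np.array([onz(W,*q,.093,True)[:2] for q in cv2.boxPoints(r)]); print(b,b.mean(0))
for i in range(2): e=b[i+1]-b[i]; print(np.linalg.norm(e),np.degrees(np.arctan2(e[1],e[0])))
cv2.imwrite('pics/c25.png',cv2.resize(w[230:350,260:390],None,fx=5,fy=5,interpolation=cv2.INTER_CUBIC))
S=load('s23.png');cv2.imwrite('pics/c26.png',cv2.resize(S['image'][180:225,305:345],None,fx=14,fy=12,interpolation=cv2.INTER_CUBIC))
E
```

```text
((321.0, 284.0), (68.0, 24.0), 90.0) [[309. 250.]
 [333. 250.]
 [333. 318.]
 [309. 318.]]
[[ 0.58    0.0284]
 [ 0.5902  0.0265]
 [ 0.5842 -0.0113]
 [ 0.5725 -0.0093]] [0.5817 0.0086]
0.010395440261108094 -10.078651664446827
0.03834104026277883 -99.05617835533387
```

View pics/c25.png

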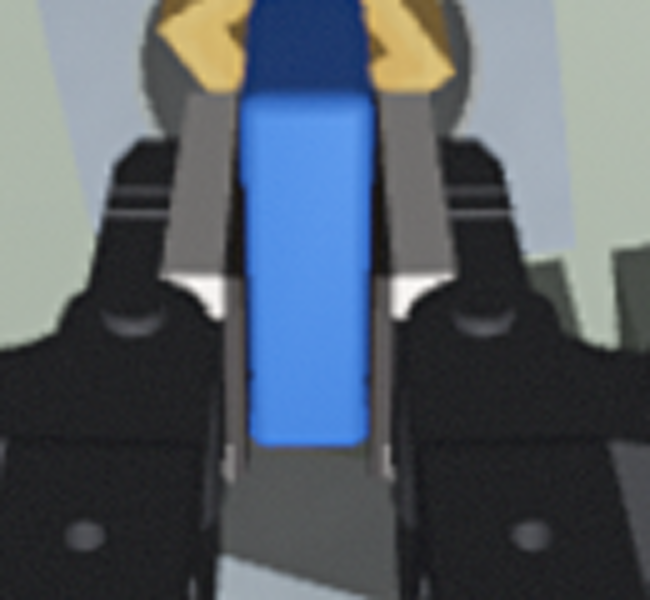

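View pics/c26.png

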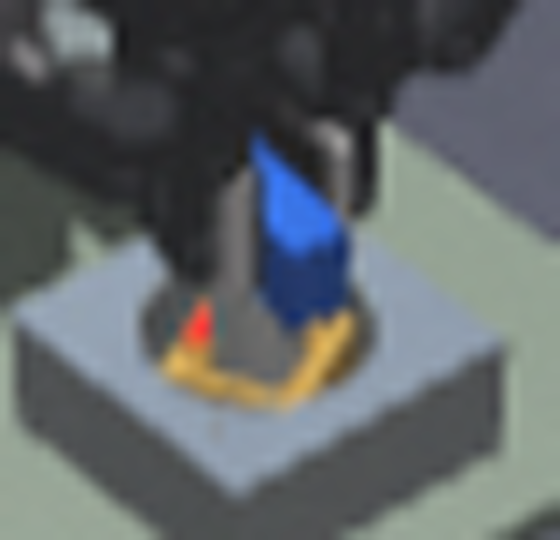

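Torque rose past yaw ≈8°, so the barrel is on its stop (measured 1.09 rad) and the rest was wind-up. I'll ease the key back within its play, then release.

play_rows([
  [[0, 0, 0], [-0.8, 0, 0], -1],
  [[0, 0, 0], [-0.8, 0, 0], -1],
  [[0, 0, 0], [-0.8, 0, 0], -1],
  [[0, 0, 0], [-0.8, 0, 0], -1],
  [[0, 0, 0], [-0.6, 0, 0], -1],
  [[0, 0, 0], [0, 0, 0], -1],
])

```text
time_s: 40.22
tool_pos: [0.5812, 0.0084, 0.0317]
eef_rot: [0.702, -0.079, 0.703, 0.078]
force: [-3.8, -1.9, 6.9]
grip_width: 0.129
```

```bash
python3 st2.py; python3 - <<'E'
from h import *
W=snap('wrist','w27.png');w=W['image']
cv2.imwrite('pics/c27.png',cv2.resize(w[190:320,260:390],None,fx=5,fy=4.5,interpolation=cv2.INTER_CUBIC))
E
```

```text
[0.5812 0.0084 0.0317] F [-3.8094 -1.9004  6.9308] T [-0.4759  0.9123 -0.0157] [ 0.3778  0.7674 -0.7532  2.0227  0.8395  0.694  -0.7036] 40.225
yaw 12.683833037572304 tilt 0.11300730305932088
shift units [-0.     0.012  0.027] turn units [0. 0. 0.]
```

View pics/c27.png

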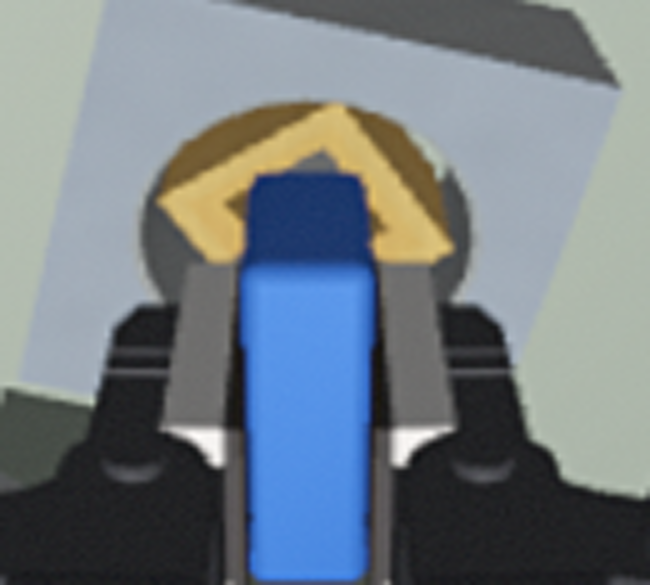

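```bash
python3 - <<'E'
from h import *
np.set_printoptions(precision=4,suppress=True)
W=load('w27.png')
def cv(l,z): return np.array([onz(W,260+x/5,190+y/4.5,z,True)[:2] for x,y in l])
b=cv([(155,202),(335,103),(455,245)],.041); print(b)
for i in range(2): e=b[i+1]-b[i]; print(np.linalg.norm(e),np.degrees(np.arctan2(e[1],e[0]))%90)
k=cv([(225,0),(620,87),(520,360)],.047)
for i in range(2): e=k[i+1]-k[i]; print(np.linalg.norm(e),np.degrees(np.arctan2(e[1],e[0]))%90)
E
```

```text
[[0.5631 0.0068]
 [0.5813 0.0256]
 [0.6005 0.0086]]
0.02616495076671022 46.05108566698139
0.02570815681576803 48.381382421267624
0.04664317059848174 88.43993225665199
0.04138056757311287 89.44506035752345
```

The barrel followed the key back (measured about 0.72 rad now). I over-rotated at the stop and the shank wedged in the hole. I'll turn back until the barrel meets its start stop and frees the key, then turn clockwise again and stop at the first torque rise.

play_rows([
  [[-0.01, 0, 0.02], [-1, 0, 0], -1],
  [[0, 0, 0], [-1, 0, 0], -1],
  [[0, 0, 0], [-1, 0, 0], -1],
  [[0, 0, 0], [-1, 0, 0], -1],
  [[0, 0, 0], [-1, 0, 0], -1],
  [[0, 0, 0], [-1, 0, 0], -1],
  [[0, 0, 0], [-1, 0, 0], -1],
  [[0, 0, 0], [-0.5, 0, 0], -1],
])

```text
time_s: 41.28
tool_pos: [0.5816, 0.0085, 0.0317]
eef_rot: [0.618, -0.342, 0.62, 0.341]
force: [-4.0, -2.2, 5.2]
grip_width: 0.127
```

```bash
python3 st2.py; python3 - <<'E'
from h import *
W=snap('wrist','w28.png');w=W['image']
cv2.imwrite('pics/c28.png',cv2.resize(w[190:320,260:390],None,fx=5,fy=4.5,interpolation=cv2.INTER_CUBIC))
E
```

```text
[0.5816 0.0085 0.0317] F [-3.9962 -2.1576  5.2032] T [-0.4743  0.9416 -0.0344] [ 0.4772  0.8394 -0.9342  2.0156  0.9667  0.8159 -0.0324] 41.275
yaw 57.76501748757864 tilt 0.12310174162742141
shift units [-0.     0.     0.016] turn units [0. 0. 0.]
```

View pics/c28.png

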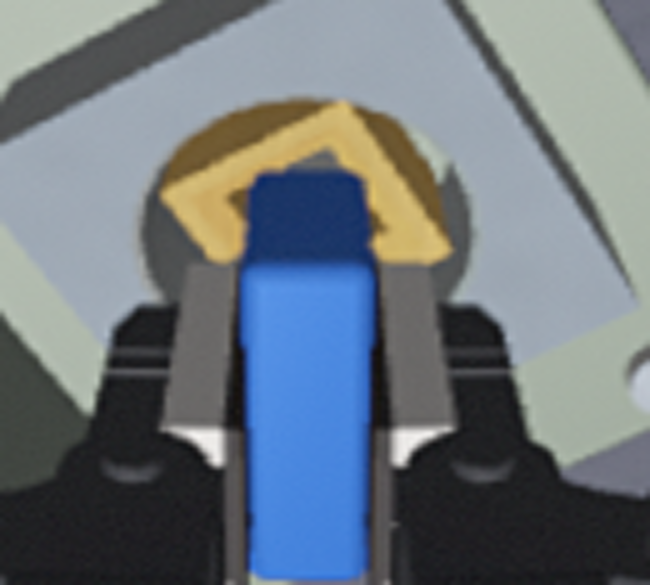

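play_rows([
  [[0, 0, 0.01], [-0.8, 0, 0], -1],
  [[0, 0, 0], [-0.8, 0, 0], -1],
  [[0, 0, 0], [-0.8, 0, 0], -1],
  [[0, 0, 0], [-0.8, 0, 0], -1],
  [[0, 0, 0], [-0.8, 0, 0], -1],
  [[0, 0, 0], [-0.6, 0, 0], -1],
])

```text
time_s: 42.08
tool_pos: [0.5826, 0.0092, 0.0317]
eef_rot: [0.52, -0.48, 0.52, 0.479]
force: [-0.5, 0.1, 1.2]
grip_width: 0.126
```

```bash
python3 st2.py; python3 - <<'E'
from h import *
W=snap('wrist','w29.png');w=W['image']
cv2.imwrite('pics/c29.png',cv2.resize(w[190:320,260:390],None,fx=5,fy=4.5,interpolation=cv2.INTER_CUBIC))
E
```

```text
[0.5826 0.0092 0.0317] F [-0.4579  0.1364  1.1615] T [-0.0523  0.0982 -0.0028] [ 0.524   0.8869 -1.0311  2.0117  1.0281  0.8898  0.3953] 42.075
yaw 85.37619681259322 tilt 0.029931491356849232
shift units [ 0.     0.032 -0.019] turn units [0. 0. 0.]
```

View pics/c29.png

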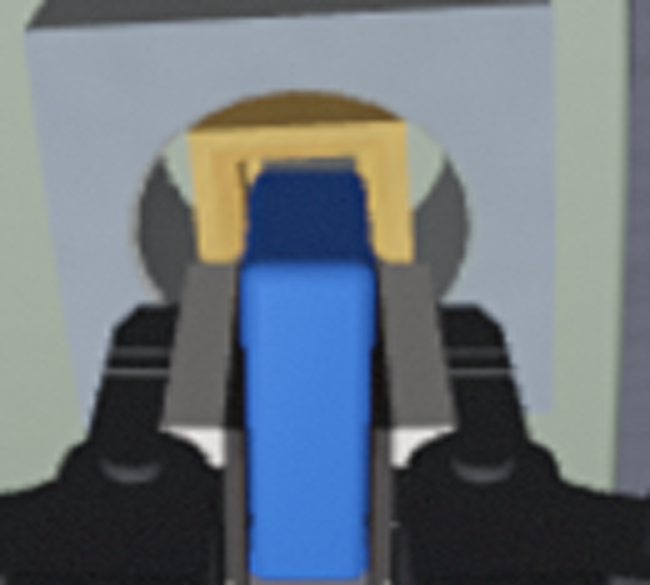

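The key is free and the barrel is near its start. I'll turn clockwise again, with checks along the way.

play_rows([
  [[0, 0, 0], [0.8, 0, 0], -1],
  [[0, 0, 0], [0.8, 0, 0], -1],
  [[0, 0, 0], [0.8, 0, 0], -1],
  [[0, 0, 0], [0.8, 0, 0], -1],
  [[0, 0, 0], [0.8, 0, 0], -1],
  [[0, 0, 0], [0.8, 0, 0], -1],
  [[0, 0, 0], [0.8, 0, 0], -1],
  [[0, 0, 0], [0.8, 0, 0], -1],
])

```text
time_s: 43.12
tool_pos: [0.5818, 0.0087, 0.0317]
eef_rot: [0.649, -0.28, 0.65, 0.279]
force: [-3.0, -1.7, 4.2]
grip_width: 0.127
```

```bash
python3 st2.py; python3 - <<'E'
from h import *
W=snap('wrist','w30.png');w=W['image']
cv2.imwrite('pics/c30.png',cv2.resize(w[190:320,260:390],None,fx=5,fy=4.5,interpolation=cv2.INTER_CUBIC))
E
```

```text
[0.5818 0.0087 0.0317] F [-2.9558 -1.6897  4.1836] T [-0.4933  0.8486  0.0302] [ 0.4559  0.8219 -0.8945  2.0165  0.9405  0.7874 -0.2037] 43.125
yaw 46.62273537284887 tilt 0.12313532855728405
shift units [-0.     0.003  0.004] turn units [0. 0. 0.]
```

View pics/c30.png

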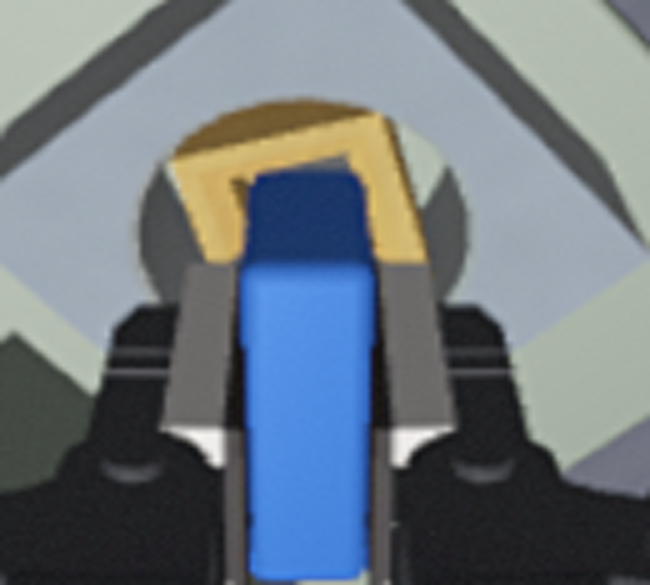

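play_rows([
  [[0, 0, 0], [0.8, 0, 0], -1],
  [[0, 0, 0], [0.8, 0, 0], -1],
  [[0, 0, 0], [0.8, 0, 0], -1],
  [[0, 0, 0], [0.8, 0, 0], -1],
  [[0, 0, 0], [0.8, 0, 0], -1],
  [[0, 0, 0], [0.8, 0, 0], -1],
  [[0, 0, 0], [0.8, 0, 0], -1],
  [[0, 0, 0], [0.5, 0, 0], -1],
  [[0, 0, 0], [0.3, 0, 0], -1],
  [[0, 0, 0], [0, 0, 0], -1],
])

```text
time_s: 44.42
tool_pos: [0.5815, 0.0086, 0.0317]
eef_rot: [0.705, -0.053, 0.706, 0.051]
force: [-5.4, -2.1, 6.5]
grip_width: 0.124
```

```bash
python3 st2.py; python3 - <<'E'
from h import *
W=snap('wrist','w31.png');w=W['image']
cv2.imwrite('pics/c31.png',cv2.resize(w[190:320,260:390],None,fx=5,fy=4.5,interpolation=cv2.INTER_CUBIC))
E
```

```text
[0.5815 0.0086 0.0317] F [-5.3582 -2.0702  6.4511] T [-0.5811  1.2544  0.0104] [ 0.3698  0.7636 -0.7409  2.0221  0.8291  0.6881 -0.7682] 44.425
yaw 8.457650997326223 tilt 0.15618764361544205
shift units [-0.     0.005  0.014] turn units [0. 0. 0.]
```

View pics/c31.png

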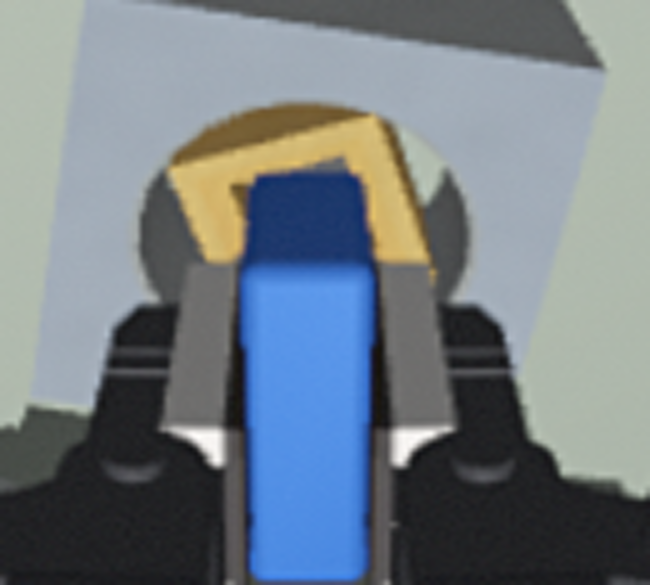

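play_rows([
  [[0, 0, 0], [0.3, 0, 0], -1],
  [[0, 0, 0], [0.3, 0, 0], -1],
  [[0, 0, 0], [0, 0, 0], -1],
])

```text
time_s: 44.85
tool_pos: [0.5813, 0.0086, 0.0317]
eef_rot: [0.706, -0.031, 0.707, 0.029]
force: [-5.6, -2.6, 7.7]
grip_width: 0.127
```

```bash
python3 st2.py; cat > bar.py <<'E'
import sys
from h import *
# fit lines to barrel outer edges from the bright-yellow mask
f=sys.argv[1]; W=load(f); w=W['image']
bs,m=blobs(w,[15,80,170],[32,255,255],(285,200,355,250),5)
k=np.vstack(bs); hull=cv2.convexHull(k); ap=cv2.approxPolyDP(hull,2.0,True)[:,0]
P=np.array([onz(W,*q,.041,True)[:2] for q in ap])
for i in range(len(P)):
    e=P[(i+1)%len(P)]-P[i]; print(ap[i],np.round(np.linalg.norm(e)*1e3,1),'mm',np.round(np.degrees(np.arctan2(e[1],e[0]))%90,1))
E
python3 bar.py w31.png; python3 - <<'E'
from h import *
W=snap('wrist','w32.png')
E
echo; python3 bar.py w32.png; echo; python3 bar.py w30.png
```

```text
[0.5813 0.0086 0.0317] F [-5.554  -2.5971  7.7088] T [-0.6225  1.4387  0.0551] [ 0.3608  0.7586 -0.7256  2.0228  0.817   0.6792 -0.8197] 44.85
yaw 4.864142977671945 tilt 0.17081561154193084
shift units [-0.     0.006  0.022] turn units [0. 0. 0.]
[335 216] 21.5 mm 24.5
[344 247] 26.7 mm 8.5
[301 247] 14.1 mm 24.6
[294 227] 25.6 mm 24.7

[334 215] 24.0 mm 23.9
[346 249] 28.0 mm 0.6
[301 246] 12.8 mm 22.8
[294 228] 25.5 mm 24.3

[336 216] 21.3 mm 61.1
[344 247] 26.7 mm 46.7
[301 247] 15.2 mm 59.0
[295 225] 25.3 mm 60.0
```

The barrel is at −66° (about 1.11 rad measured) and didn't move for the last 3.6° of key turn, so it's on its stop. I'll ease back a little within the play and check before releasing.

play_rows([
  [[0, 0, 0], [-0.5, 0, 0], -1],
  [[0, 0, 0], [-0.5, 0, 0], -1],
  [[0, 0, 0], [-0.5, 0, 0], -1],
  [[0, 0, 0], [0, 0, 0], -1],
])

```text
time_s: 45.4
tool_pos: [0.582, 0.0084, 0.0317]
eef_rot: [0.701, -0.086, 0.702, 0.085]
force: [-3.0, -2.3, 6.2]
grip_width: 0.129
```

```bash
python3 st2.py;python3 - <<'E'
from h import *
W=snap('wrist','w33.png')
E
python3 bar.py w33.png
```

```text
[0.582  0.0084 0.0317] F [-3.0327 -2.2511  6.215 ] T [-0.7879  0.9191 -0.0204] [ 0.384   0.7718 -0.7644  2.0206  0.8477  0.7021 -0.6896] 45.4
yaw 13.88585577077754 tilt 0.1294034496037244
shift units [-0.     0.019 -0.002] turn units [0. 0. 0.]
[337 217] 20.4 mm 25.5
[343 247] 26.6 mm 12.4
[300 246] 15.0 mm 24.0
[295 224] 25.6 mm 24.2
```

play_rows([
  [[0, 0, 0], [0, 0, 0], 0],
  [[0, 0, 0], [0, 0, 0], 0],
  [[0, 0, 0], [0, 0, 0], 0],
  [[0, 0, 0], [0, 0, 0], 0],
  [[-0.4, 0, 0], [0, 0, 0], 0],
  [[-1, 0, 0], [0, 0, 0], 0],
  [[-1, 0, 0], [0, 0, 0], 0],
  [[-1, 0, 0], [0, 0, 0], 0],
  [[-1, 0, 0], [0, 0, 0], 0],
])

```text
time_s: 46.58
tool_pos: [0.5826, 0.0095, 0.1432]
eef_rot: [0.702, -0.085, 0.702, 0.085]
force: [-0.1, 0.5, -0.8]
grip_width: 0.498
```

```bash
python3 - <<'E'
from h import *
np.set_printoptions(precision=4,suppress=True)
p,R,s=pose(); print(p,s['force'],s['time_s'])
W=snap('wrist','w34.png')['image']; S=snap('scene','s34.png'); s=S['image']
a=cv2.resize(W[150:310,240:400],None,fx=2.5,fy=2.5,interpolation=cv2.INTER_CUBIC)
b=cv2.resize(s[160:240,280:360],None,fx=5,fy=5,interpolation=cv2.INTER_CUBIC)
cv2.imwrite('pics/c34.png',np.hstack([a,b]))
print('bow top centre px if home',(proj(S,[.582,.0088,.093])-[280,160])*5+[400,0])
E
```

```text
[0.5826 0.0095 0.1432] [-0.1448  0.5456 -0.8367] 46.575
bow top centre px if home [611.9064 174.213 ]
```

View pics/c34.png

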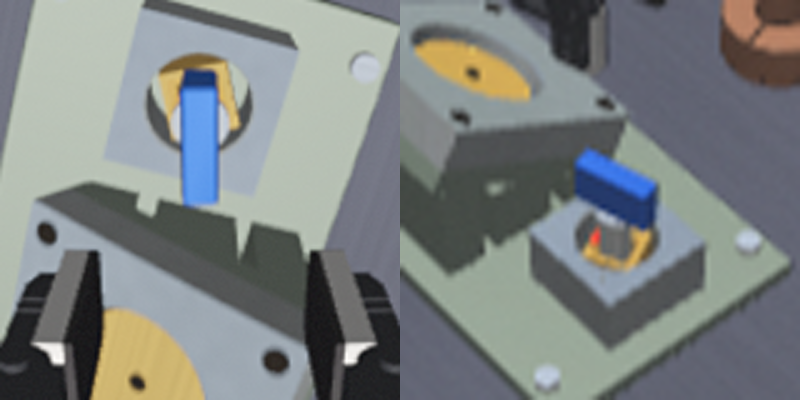

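play_rows([
  [[-1, 0, 0], [0, 0, 0], 0],
  [[-1, 0, -0.5], [0, 0, 0], 0],
  [[-1, 0, -1], [0, 0, 0], 0],
  [[0, 0, -1], [0, 0, 0], 0],
  [[0, 0, -1], [0, 0, 0], 0],
  [[0, 0, 0], [0, 0, 0], 0],
])

```text
time_s: 47.42
tool_pos: [0.4961, -0.0123, 0.2167]
eef_rot: [0.702, -0.086, 0.702, 0.085]
force: [1.0, -0.6, -0.6]
grip_width: 0.496
```

```bash
python3 - <<'E'
from h import *
np.set_printoptions(precision=4,suppress=True)
W=load('w34.png')
def cv(l,z): return np.array([onz(W,240+x/2.5,150+y/2.5,z,True)[:2] for x,y in l])
b=cv([(160,70),(226,63),(242,128)],.041)
for i in range(2): e=b[i+1]-b[i]; print(np.linalg.norm(e),np.degrees(np.arctan2(e[1],e[0]))%90)
k=cv([(137,5),(298,48),(252,195)],.047)
for i in range(2): e=k[i+1]-k[i]; print(np.linalg.norm(e),np.degrees(np.arctan2(e[1],e[0]))%90)
bs,_=blobs(W['image'],[100,100,150],[130,255,255],(300,170,340,240)); r=cv2.minAreaRect(bs[0]); q=np.array([onz(W,*t,.093,True)[:2] for t in cv2.boxPoints(r)]); print('bow',q.mean(0),[np.linalg.norm(q[i]-q[i+1]) for i in range(2)])
p,R,s=pose(); print(p,s['force'],s['time_s'])
snap('wrist','w35.png'); t=snap('top','t35.png')['image']; s=snap('scene','s35.png')['image']
cv2.imwrite('pics/c35.png',np.hstack([cv2.resize(s[140:300,240:440],None,fx=2,fy=2.5),cv2.resize(t[150:280,200:390],(400,400))]))
E
```

```text
0.025000340867777228 20.06596855334135
0.026525660442480118 27.836414240422712
0.06093621101398268 88.72973276939668
0.06062330951138729 88.74826475356579
bow [0.5819 0.0069] [np.float64(0.010833141190974532), np.float64(0.039693413293883234)]
[ 0.4961 -0.0123  0.2167] [ 0.9644 -0.5899 -0.5749] 47.425
```

View pics/s35.png

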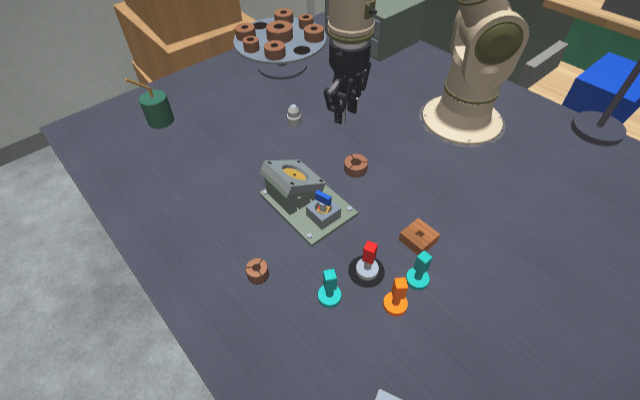

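View pics/w35.png

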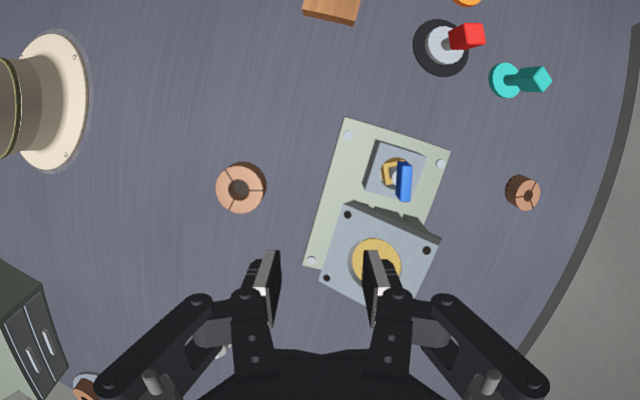

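```bash
python3 - <<'E'
from h import *
np.set_printoptions(precision=4,suppress=True)
S=load('s35.png');T=load('t35.png');W=load('w8.png')
cv2.imwrite('pics/c36.png',np.hstack([cv2.resize(S['image'][150:200,255:325],(560,400),interpolation=cv2.INTER_CUBIC),cv2.resize(T['image'][185:230,330:375],(400,400),interpolation=cv2.INTER_CUBIC)])[:,:800])
rim=PT-.004*n
for d in (.004,-.004,-.008): 
    q=rim+d*n; a=proj(S,q);b=proj(T,q); print(d,(a-[255,150])*8,(b-[330,185])*400/45+[560,0])
E
```

```text
0.004 [319.3044 169.3056] [764.3742 182.9994]
-0.004 [310.1222 191.2915] [762.7372 172.4951]
-0.008 [305.5552 202.2266] [761.9265 167.2933]
```

View pics/c36.png

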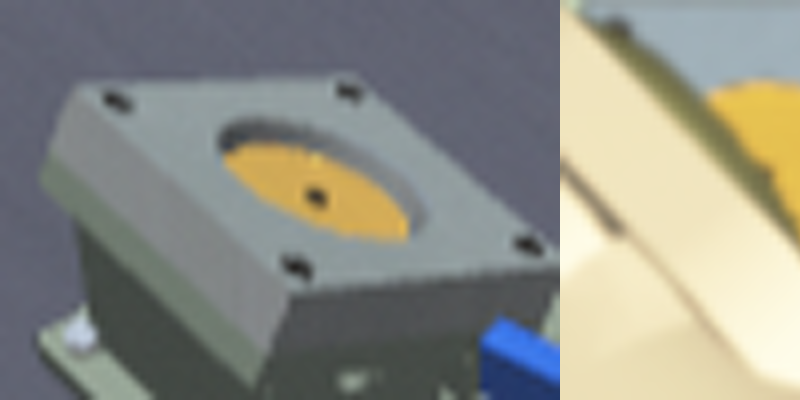

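The plate's centre dot moved (−13.7,+33.6) scaled px since the start, against (−13.7,+32.9) predicted for 12 mm, so it's fully home. The tamper is standing on its pad, the key is in the lock and the robot is clear.

```bash
python3 -c "
from bench import robot
print(robot.close_job())"
```

```text
the job is handed in; nothing more can be done
None
```

The whole job is done and handed in at about 47.5 s of the 72 s allowed; no verdict came back.

- **Plate:** I pressed it with the tamper held square to it (tilt error about 0.1–0.15°) until the force rose to about 30 N at the stop. Afterwards the plate's centre mark had moved as 12 mm of travel predicts, and the plate looked level.
- **Tamper:** It went back on the pad at the same height it was picked up from, and it stands upright in the last pictures.
- **Key:** It touched the bottom of the lock at the expected full depth. I turned it clockwise until the barrel stopped following, about 1.11 rad measured against the 1.1 rad stop. I eased it back within its play, let go, and left it upright in the lock.
- **Collets and chuck:** I did not touch them, and they look unmoved in the last picture.

Some things went wrong or disagreed on the way:

- **First key grasp missed:** The finger tips sit about 40 mm behind the reported TCP, not at it. I corrected for this before the second grasp. The tamper was therefore held only by the top few millimetres of its grip, but it did not slip.
- **First key turn went too far:** The shank wedged in the hole and pulled the barrel back to about 0.72 rad. I turned it back to free it, then repeated the turn with pictures along the way and stopped once the barrel no longer followed.
- **Last barrel check was rough:** After release, two edges of the barrel read 20° and 28°. Their mean of 24° fits the stop.

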